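# Brace the nut jar and unscrew its cap

### The job

Fit the loose metal brace over the square nut jar: its ring goes down over the pin of the stand until it is fully seated, with its square window round the jar, and let go of it. Then unscrew the jar's tight cap anticlockwise until it comes free, without letting the jar turn with it or lifting the jar. Finish while still holding the cap level, about 2 to 3 cm above the jar's mouth, with the brace still in place and the things standing nearby left alone.

Things in the scene. Friction and masses are not known exactly. Their poses are not given: they have to be found in the camera images.
- stand: Fixed jar stand. Origin: underside of its plywood board (112 x 112 x 12 mm) on the jar's axis; z up. The jar stands loosely in a round recess 71.5 mm wide, floor 4 mm above the counter. Own +y leads to a metal post at y = 125 mm. At y = -48 mm a rest block (44 x 10 mm, top 70 mm above the counter) carries the brace's far bar.
- post_shoulder (a point): On the post's axis at its shoulder, 70 mm above the counter, where the underside of the brace's ring comes to rest. The post is 32 mm thick up to here; above is the steel pin, 16 mm diameter, 35 mm tall with a tapered tip (top 105 mm above the counter).
- brace: Loose flat metal brace, 0.3 kg, lying right side up on the counter. Origin: centre of its 84 x 84 mm window, at the underside; z up. Frame 108 x 108 mm of 12 x 12 mm bars; a 24 mm wide tail runs along its +y to the ring at y = 125 mm. Balance point near y = 60 mm. Seated, it has the stand's yaw, its origin is over the stand's, underside 70 mm above the counter.
- brace_grip (a point): On the brace's upright steel grip (16 mm thick in the brace's x, 24 mm long in y, at y = 88 mm, top 60 mm above the brace's underside): this point is mid thickness and length, 45 mm above the underside. Pinch across the 16 mm.
- brace_ring (a point): Centre of the bore of the brace's ring at its underside. Bore 21 mm, outside 36 mm, 20 mm tall.
- jar: Loose glass jar of nuts, 0.8 kg, free to turn unless braced. Origin: centre of its underside; z up. Round foot 68 mm; square body 76 x 76 mm from 10 to 95 mm above the origin, sides parallel to the stand's within 2 degrees; mouth (top of the seal) 124 mm above the origin. In the seated brace it turns about 7 degrees, then the window stops it.
- cap: White ribbed screw cap on the jar, 64 mm wide, 28 mm tall, 60 g. Origin: centre of its lower rim, 112 mm above the counter when screwed on; z up. Three-lug twist-off: relative to the jar free after 58 degrees anticlockwise (from above), hard stop at 83; turning the gripper 78 suits. It need not rise while turning. Stiff: 0.35 N m; stays where left.
- seal (a joint): How far the rubber seal on the jar's mouth has been turned by the cap, in rad: 0 when tight, growing anticlockwise seen from above; it lags the cap by up to about 0.15 rad and stays as it is when the cap is lifted off.
- egg_box: Cardboard box of six brown eggs, 100 x 150 mm, 63 mm tall, standing beyond the work. Origin: centre of its underside. Leave alone.
- tin: Tin can, 74 mm diameter, 100 mm tall, standing beyond the work. Origin: centre of its underside. Leave alone.
- sign: Blank pink card in a yellow clip stand, 130 mm wide, 133 mm tall, standing beyond the work. Origin: centre of its underside. Leave alone.
Things that resemble listed ones, but are neither listed nor needed, are in the scene too. Of the things shaped like the cap, the white one is meant.

How it is judged:
By the outcome, as a careful person would: the job done as asked, in the order asked, and still so for the second after the job is handed in, while the arm keeps its last pose, push and grip.
It also fails if it takes over 61 s, if anything falls off the work surface, if the arm or the gripper's body presses on something with over 40 N, if the wrist force passes 120 N, or if a joint passes its speed limit or range.

### The arm

A 6-joint arm with a two-finger parallel gripper is mounted at the origin on the work surface. World frame = base frame: x ahead of the robot, y to its left, z up, the work surface at z = 0. Lengths are in m, angles in rad, forces in N, time in s.
With the tool pointing down it reaches from about 0.325 to 0.9 m from the base axis. Payload 3.5 kg.
Tool frame: the origin (TCP) lies midway between the tips of the shut fingers; the grasp point (between the pads) lies bot.tcp_to_grasp behind it (bot.tcp_to_grasp is the distance from the TCP to the grasp point, in m); z points along the fingers, y is the direction in which the jaws open and shut (so a half turn about z gives the same grasp; the last joint's range is limited). The gripper opens to 85 mm and grips with 20 to 120 N. Pads are 22 mm wide; open, the fingers measure 114 mm over their backs; the gripper's body (76 mm by 85 mm) begins 54 mm behind the grasp point. The pads swing forward as they close: fully open they stand 13 mm farther back than shut.
Start: joints at [-1.385, 0.276, -0.026, 1.268, 0, 1.467], TCP at [0.178, -0.599, 0.231] pointing down, gripper open.
Joint ranges: [-3.12, 3.12], [-0.85, 1.88], [-1.08, 1.24], [-1.95, 2.15], [-1.57, 1.53], [-3.14, 3.14]. Speed limits (rad/s): [2.57, 2.57, 3.14, 3.14, 3.14, 3.14].

### API

Orientations are given as a unit quaternion [x, y, z, w].
In Python, from rig import bot gives the robot as it stands.
- The arm moves only by the shell command python3 -m pendant 'ROWS' [OPENING] [FORCE]. ROWS is JSON, a list of rows, each an object of numbers: "x", "y", "z": the shift along the tool's x, y, z in cm; "wx", "wy", "wz": the turn, a rotation vector about the tool's x, y, z in degrees. In form: [{"x": .., "y": .., "z": .., "wx": .., "wy": .., "wz": ..}, ...]. A call has exactly 8 rows; each row shifts and turns the pose as measured when the row begins, along the tool's axes as they then stand; what a row does not reach is not made up. A row lasts 1/12 s, in which the tool goes at most 41.7 mm and 7.16 degrees, less where a joint would pass 70% of its speed; a pose out of reach is approached as far as the arm can. A call is refused whole if a number of a shift passes 4.17 or a number of a turn 7.16, either way. A call with a gripper value outside its range is refused whole. OPENING is the opening, from 0 (shut) to 1 (fully open), set as the call begins (- or left out, the last holds). The fingers move at their own pace and stop on an object; FORCE is the grip in N (left out, the last holds). Time passes only in rows, so rows that do not move let the fingers close, or fill a call up. It gives the time, the measured TCP pose, the force and the opening at its end, in the units of the state.
- bot.observe(): the state, without advancing time (a new reading comes with each control period).
- bot.grab_frame(name): name is "side" or "top" or "wrist"; returns (picture, depth): 400x640x3 uint8, blue, green, red; 400x640 float32, m along the optical axis (not along the pixel's ray), 0 where there is no reading.
- bot.camera_info(name): a dict with "mtx" (3x3 intrinsics, pixels), "xyz" and "rotation" of the camera in the world. Camera axes: x right, y down, z forward; pixel columns grow to the right and rows downward; lengths in m; the calibration is good to about 2 mm. A picture is of the moment at which its call begins: read the wrist's pose just before it. camera_info takes no time and is no camera call; for the wrist camera it gives the pose at the moment of the call.
- bot.close_job(): hands the job in, once; it reports no verdict.
The state is a dict: "clock": time; "joints": joint angles; "qvel": joint speeds; "joint_efforts": joint torques, N m; "tcp_pos": TCP position; "tcp_rot": TCP orientation; "force": force on the tool from outside, world axes, zero at the start; "moment": the same for the moment, N m; "gripper_width": finger opening in m.
Only numpy, scipy, OpenCV 4.12 (cv2) and the standard library are available. Lean on these libraries where they do the work, as an engineer would, in place of code of your own. Each camera call takes 0.05 s, during which the arm holds its last target.

## Working session

There is one attempt and no reset: what is moved stays moved. The work goes in short steps, Python scripts to look and compute and a shell command to move; the robot and the scene stay as the last step left them, time stands still between calls to the robot, and variables do not carry over. Pictures are saved under pics/ and viewed, and the job is handed in when it is done.

```bash
ls; mkdir -p pics; python3 - <<'E'
from rig import bot
import cv2
s=bot.observe(); print(s); print(bot.tcp_to_grasp)
for n in("side","top","wrist"):
    c=bot.camera_info(n); print(n,c)
    p,d=bot.grab_frame(n); cv2.imwrite(f"pics/{n}0.png",p)
    import numpy as np; np.save(f"pics/{n}0.npy",d)
E
```

```text
pics
{'clock': 0.0, 'joints': array([-1.38542723e+00,  2.77117616e-01, -2.78668978e-02,  1.26798545e+00,
       -1.32713127e-05,  1.46741641e+00]), 'qvel': array([ 2.05918194e-03, -2.07415946e-03, -3.52114411e-04,  9.31247071e-05,
       -4.17060064e-04, -1.96936361e-04]), 'joint_efforts': array([-1.90697159e-03, -4.45506513e+01,  2.95205945e+01,  1.65112352e-02,
       -1.51909703e-04, -6.89696492e-06]), 'tcp_pos': array([ 0.17782798, -0.59837096,  0.23017582]), 'tcp_rot': array([ 9.89595505e-01,  1.43873397e-01, -5.11713116e-05, -1.08563424e-03]), 'force': array([ 0.42450134, -0.20906559, -0.23599043]), 'moment': array([-0.01964656,  0.02958986,  0.0428277 ]), 'gripper_width': 0.08551967220485415}
0.0187
side {'mtx': array([[421.7377043 ,   0.        , 320.2018486 ],
       [  0.        , 421.7377043 , 198.63413265],
       [  0.        ,   0.        ,   1.        ]]), 'xyz': array([-0.01570464,  0.58767154,  0.76479031]), 'rotation': array([-0.34617792,  0.84130308, -0.38246272,  0.16153096])}
top {'mtx': array([[399.37410311,   0.        , 310.58446938],
       [  0.        , 399.37410311, 196.09251725],
       [  0.        ,   0.        ,   1.        ]]), 'xyz': array([0.34871119, 0.02827917, 1.09640996]), 'rotation': array([-0.65523929,  0.748598  , -0.07630577,  0.06663282])}
wrist {'mtx': array([[320.06682947,   0.        , 318.95200595],
       [  0.        , 320.06682947, 204.80267869],
       [  0.        ,   0.        ,   1.        ]]), 'xyz': array([ 0.24785944, -0.57912775,  0.37340326]), 'rotation': array([ 0.79329886, -0.59178552, -0.08600334,  0.11432514])}
```

View pics/top0.png

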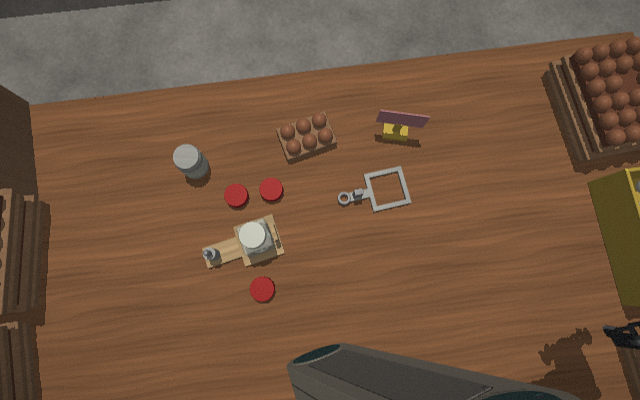

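View pics/side0.png

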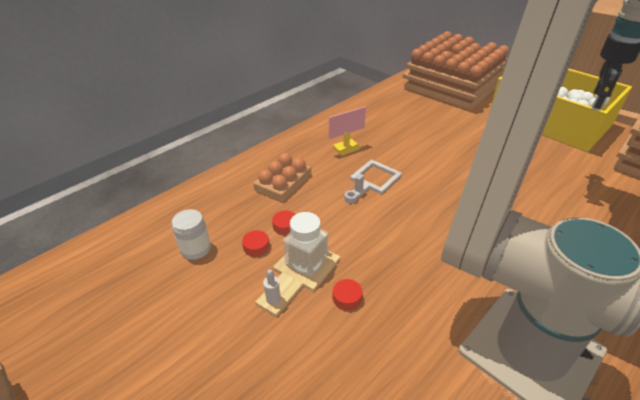

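View pics/wrist0.png

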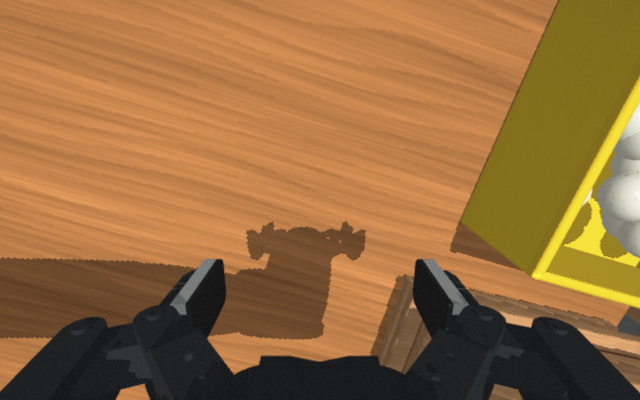

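Top view: cap at about (254,235), post pin at (210,255), brace window at (388,188), grip at (359,194) and ring at (345,198). The red caps are decoys. Next I'll zoom in and measure.

```bash
cat > h.py <<'E'
import numpy as np, cv2
from scipy.spatial.transform import Rotation as R
from rig import bot
def ray(c,u,v):
    d=R.from_quat(c['rotation']).apply([(u-c['mtx'][0,2])/c['mtx'][0,0],(v-c['mtx'][1,2])/c['mtx'][1,1],1.0]); return c['xyz'],d
def plane(c,u,v,z):
    o,d=ray(c,u,v); return o+d*(z-o[2])/d[2]
def tri(c1,p1,c2,p2):
    o1,d1=ray(c1,*p1);o2,d2=ray(c2,*p2)
    d1=d1/np.linalg.norm(d1);d2=d2/np.linalg.norm(d2)
    t=np.linalg.lstsq(np.c_[d1,-d2],o2-o1,rcond=None)[0]
    a=o1+t[0]*d1;b=o2+t[1]*d2; return (a+b)/2,np.linalg.norm(a-b)
def proj(c,P):
    q=R.from_quat(c['rotation']).inv().apply(np.asarray(P)-c['xyz']); return c['mtx'][0,0]*q[...,0]/q[...,2]+c['mtx'][0,2], c['mtx'][1,1]*q[...,1]/q[...,2]+c['mtx'][1,2]
E
python3 - <<'E'
from h import *
p=cv2.imread('pics/top0.png'); 
a=cv2.resize(p[155:225,325:425],None,fx=7,fy=7,interpolation=cv2.INTER_CUBIC); cv2.imwrite('pics/z1.png',a)
a=cv2.resize(p[205:275,195:295],None,fx=7,fy=7,interpolation=cv2.INTER_CUBIC); cv2.imwrite('pics/z2.png',a)
c=bot.camera_info('top')
for n,u,v,z in [('ring',345,198,.02),('win',388,188,.006),('cap',252,231,.14),('pin',208,252,.105)]: print(n,plane(c,u,v,z))
d=np.load('pics/top0.npy')
E
```

```text
ring [ 0.55040753 -0.09437819  0.02      ]
win [ 0.56532838 -0.21955985  0.006     ]
cap [0.47755567 0.15278764 0.14      ]
pin [0.44499579 0.27012249 0.105     ]
```

View pics/z1.png

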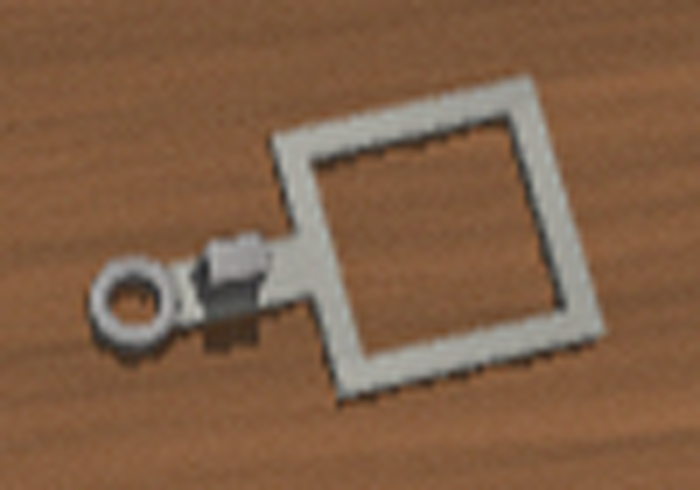

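View pics/z2.png

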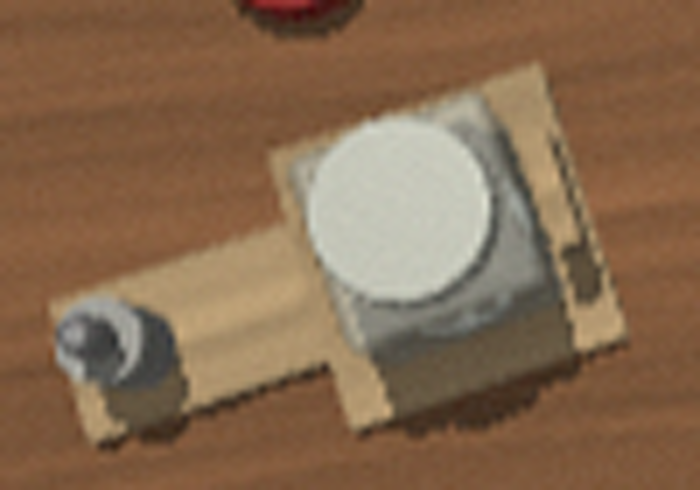

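```bash
python3 - <<'E'
from h import *
c=bot.camera_info('top')
f=lambda o,u,v,z: plane(c,o[0]+(u+.5)/7-.5,o[1]+(v+.5)/7-.5,z)
A=(325,155);B=(195,205)
for name,o,cs,z in [('brace',A,[(272,135),(532,78),(606,335),(342,398)],.012),('win',A,[(312,160),(507,112),(565,310),(367,357)],.012),('board',B,[(270,152),(538,64),(626,338),(355,430)],.012)]:
    P=np.array([f(o,u,v,z) for u,v in cs]); print(name,P.mean(0).round(4)); e=np.roll(P,-1,0)-P
    print(np.linalg.norm(e,axis=1).round(4), np.degrees(np.arctan2(e[:,1],e[:,0])).round(1))
for n,o,u,v,z in [('ring',A,132,300,.02),('grip',A,236,260,.06),('cap',B,399,210,.14),('pin',B,84,337,.105),('sh',B,98,341,.07)]: print(n,f(o,u,v,z).round(4))
E
```

```text
brace [ 0.564  -0.2157  0.012 ]
[0.1079 0.108  0.108  0.1095] [ -84.9 -174.5   95.9    5.4]
win [ 0.5645 -0.2157  0.012 ]
[0.0813 0.0833 0.0812 0.0823] [ -83.5 -174.1   95.8    6. ]
board [0.4695 0.1545 0.012 ]
[0.1095 0.1126 0.1089 0.1129] [ -79.1 -169.   101.1   11.3]
ring [ 0.5526 -0.0903  0.02  ]
grip [ 0.5551 -0.1273  0.06  ]
cap [0.4691 0.1547 0.14  ]
pin [0.4437 0.2738 0.105 ]
sh [0.445  0.2775 0.07  ]
```

```bash
cat >> h.py <<'E'
def hx(s):
    x=R.from_quat(s['tcp_rot']).apply([1,0,0]); return np.degrees(np.arctan2(x[1],x[0]))
def to(target):
    s=bot.observe(); Rt=R.from_quat(s['tcp_rot']); t=np.array([np.nan if v is None else v for v in target])
    d=np.where(np.isnan(t),0,t-s['tcp_pos'])
    tool=Rt.apply([0,0,1])
    print('t',round(s['clock'],2),'tcp',s['tcp_pos'].round(4),'hx',hx(s).round(2),'toolz',tool.round(4),'F',s['force'].round(1),'M',s['moment'].round(2),'w',round(s['gripper_width'],4),'q',s['joints'].round(2))
    print('shift cm in tool axes',(Rt.inv().apply(d)*100).round(2), 'level correction wx wy (deg)', level(Rt))
def level(Rt):
    z=Rt.inv().apply([0,0,-1.]) ; a=np.cross([0,0,1],z); return np.degrees(a).round(2)
E
python3 -c "
from h import *
to([.178,-.40,.23]); to([.2,-.3,.23])"
```

```text
t 0.15 tcp [ 0.1779 -0.5985  0.2304] hx 16.54 toolz [-3.0e-04  1.7e-03 -1.0e+00] F [0.4 0.4 0. ] M [ 0.05 -0.03 -0.01] w 0.0853 q [-1.39  0.28 -0.03  1.27 -0.    1.47]
shift cm in tool axes [  5.67 -19.03   0.07] level correction wx wy (deg) [-0.1  -0.01  0.  ]
t 0.15 tcp [ 0.1779 -0.5985  0.2304] hx 16.54 toolz [-3.0e-04  1.7e-03 -1.0e+00] F [0.4 0.4 0. ] M [ 0.05 -0.03 -0.01] w 0.0853 q [-1.39  0.28 -0.03  1.27 -0.    1.47]
shift cm in tool axes [ 10.62 -27.99   0.09] level correction wx wy (deg) [-0.1  -0.01  0.  ]
```

```bash
python3 -m pendant '[{"x":0.9,"y":-2.9},{"x":0.9,"y":-2.9},{"x":0.9,"y":-2.9},{"x":0.9,"y":-2.9},{"x":0.9,"y":-2.9},{"x":0.9,"y":-2.9},{"x":0.9,"y":-2.9},{"x":0.9,"y":-2.9}]' 1 80; python3 -c "
from h import *
to([.556,-.128,.2])"
```

```text
t 0.15 tcp [ 0.1779 -0.5985  0.2304] hx 16.54 toolz [-3.0e-04  1.7e-03 -1.0e+00] F [0.4 0.4 0. ] M [ 0.05 -0.03 -0.01] w 0.0853 q [-1.39  0.28 -0.03  1.27 -0.    1.47]
shift cm in tool axes [ 49.65 -34.33   3.11] level correction wx wy (deg) [-0.1  -0.01  0.  ]validation failed for argument at $[0]...
```

```bash
python3 -m pendant '[{"x":0.9,"y":-2.9,"z":0,"wx":0,"wy":0,"wz":0},{"x":0.9,"y":-2.9,"z":0,"wx":0,"wy":0,"wz":0},{"x":0.9,"y":-2.9,"z":0,"wx":0,"wy":0,"wz":0},{"x":0.9,"y":-2.9,"z":0,"wx":0,"wy":0,"wz":0},{"x":0.9,"y":-2.9,"z":0,"wx":0,"wy":0,"wz":0},{"x":0.9,"y":-2.9,"z":0,"wx":0,"wy":0,"wz":0},{"x":0.9,"y":-2.9,"z":0,"wx":0,"wy":0,"wz":0},{"x":0.9,"y":-2.9,"z":0,"wx":0,"wy":0,"wz":0}]' 1 80; python3 -c "
from h import *
to([.556,-.128,.2])"
```

```text
clock: 0.82
tcp_pos: [0.1799, -0.3502, 0.2253]
tcp_rot: [0.99, 0.142, -0.0, -0.002]
force: [0.2, 0.4, -0.0]
gripper_width: 0.0854
t 0.82 tcp [ 0.1799 -0.3502  0.2253] hx 16.29 toolz [-0.0013  0.0044 -1.    ] F [ 0.2  0.4 -0. ] M [-0.05 -0.01 -0.01] w 0.0854 q [-1.26 -0.14 -0.49  1.23  0.    1.6 ]
shift cm in tool axes [ 42.33 -10.77   2.58] level correction wx wy (deg) [-0.26 -0.    0.  ]
```

```bash
python3 -m pendant '[{"x":3.5,"y":-0.9,"z":0.2,"wx":0,"wy":0,"wz":-7},{"x":3.6,"y":-0.5,"z":0.2,"wx":0,"wy":0,"wz":-7},{"x":3.6,"y":0,"z":0.2,"wx":0,"wy":0,"wz":-7},{"x":3.6,"y":0.4,"z":0.2,"wx":0,"wy":0,"wz":-7},{"x":3.5,"y":0.9,"z":0.2,"wx":0,"wy":0,"wz":-7},{"x":3.4,"y":1.3,"z":0.2,"wx":0,"wy":0,"wz":-7},{"x":3.2,"y":1.7,"z":0.2,"wx":0,"wy":0,"wz":-7},{"x":3,"y":2.1,"z":0.2,"wx":0,"wy":0,"wz":-7}]'; python3 -c "
from h import *
to([.556,-.128,.2])"
```

```text
clock: 1.48
tcp_pos: [0.4306, -0.1874, 0.2079]
tcp_rot: [0.802, 0.598, -0.0, -0.002]
force: [0.7, -0.8, 0.3]
gripper_width: 0.0852
t 1.48 tcp [ 0.4306 -0.1874  0.2079] hx 73.44 toolz [-0.0029  0.0037 -1.    ] F [ 0.7 -0.8  0.3] M [-0.05 -0.03  0.02] w 0.0852 q [-0.55  0.02 -0.38  1.18  0.    1.31]
shift cm in tool axes [ 9.27 10.33  0.78] level correction wx wy (deg) [-0.22 -0.16  0.  ]
```

```bash
python3 -m pendant '[{"x":1.9,"y":2.1,"z":0.4,"wx":0,"wy":0,"wz":-7.1},{"x":1.6,"y":2.3,"z":0.4,"wx":0,"wy":0,"wz":-7.1},{"x":1.3,"y":2.5,"z":0,"wx":0,"wy":0,"wz":-7.1},{"x":1,"y":2.6,"z":0,"wx":0,"wy":0,"wz":-0.7},{"x":1,"y":2.6,"z":0,"wx":0,"wy":0,"wz":0},{"x":0,"y":0,"z":0,"wx":-0.2,"wy":-0.2,"wz":0},{"x":0,"y":0,"z":0,"wx":0,"wy":0,"wz":0},{"x":0,"y":0,"z":0,"wx":0,"wy":0,"wz":0}]'; python3 - <<'E'
from h import *
to([.556,-.128,.14])
c=bot.camera_info('wrist'); p,d=bot.grab_frame('wrist'); cv2.imwrite('pics/w1.png',p); np.savez('pics/w1.npz',d=d,**c)
for P in [[.564,-.2157,.012],[.5526,-.0903,.02],[.556,-.128,.06]]: print(proj(c,P))
E
```

```text
clock: 2.15
tcp_pos: [0.5668, -0.1155, 0.1955]
tcp_rot: [0.667, 0.745, 0.001, -0.001]
force: [-0.1, -0.7, 0.7]
gripper_width: 0.0856
t 2.15 tcp [ 0.5668 -0.1155  0.1955] hx 96.4 toolz [-0.0012  0.0027 -1.    ] F [-0.1 -0.7  0.7] M [0.01 0.01 0.01] w 0.0856 q [-0.31  0.22 -0.18  1.18  0.    1.15]
shift cm in tool axes [-1.14 -1.21  5.55] level correction wx wy (deg) [-0.05 -0.16  0.  ]
(np.float64(306.0027658994067), np.float64(267.60260479658865))
(np.float64(306.90834819413084), np.float64(156.98426953004773))
(np.float64(304.86736128379846), np.float64(204.8426474942336))
```

View pics/w1.png

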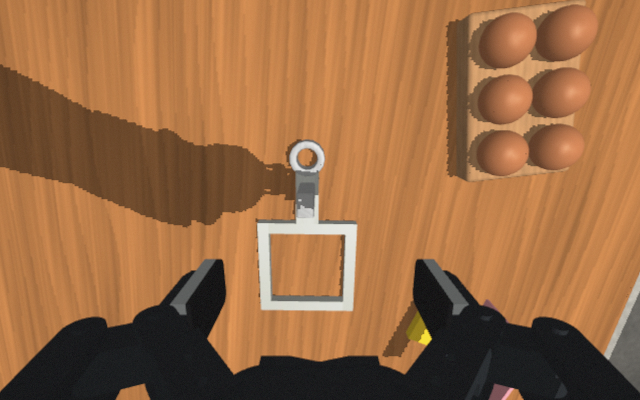

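The wrist picture matches the predictions: ring at (307,157), window at (307,266) and grip top at about (306,205). Moving over the grip and going down.

```bash
python3 -m pendant '[{"x":-0.4,"y":-0.4,"z":1,"wx":0,"wy":-0.2,"wz":1.1},{"x":-0.4,"y":-0.4,"z":2,"wx":0,"wy":0,"wz":0},{"x":-0.3,"y":-0.4,"z":2,"wx":0,"wy":0,"wz":0},{"x":0,"y":0,"z":2,"wx":0,"wy":0,"wz":0},{"x":0,"y":0,"z":1,"wx":0,"wy":0,"wz":0},{"x":0,"y":0,"z":0,"wx":0,"wy":0,"wz":0},{"x":0,"y":0,"z":0,"wx":0,"wy":0,"wz":0},{"x":0,"y":0,"z":0,"wx":0,"wy":0,"wz":0}]'; python3 - <<'E'
from h import *
to([.5555,-.1278,.026])
c=bot.camera_info('wrist'); p,d=bot.grab_frame('wrist'); cv2.imwrite('pics/w2.png',p)
for P in [[.5526,-.0903,.02],[.5555,-.128,.06]]: print(proj(c,P))
E
```

```text
clock: 2.87
tcp_pos: [0.5469, -0.1335, 0.1117]
tcp_rot: [0.679, 0.734, -0.002, -0.0]
force: [-0.2, 0.8, 0.2]
gripper_width: 0.0855
t 2.87 tcp [ 0.5469 -0.1335  0.1117] hx 94.41 toolz [-0.0034 -0.0029 -1.    ] F [-0.2  0.8  0.2] M [0.   0.01 0.05] w 0.0855 q [-0.35  0.26 -0.31  1.   -0.    1.14]
shift cm in tool axes [0.52 0.93 8.57] level correction wx wy (deg) [-0.2   0.15  0.  ]
(np.float64(330.64880974789753), np.float64(150.3746126419989))
(np.float64(332.0493384761231), np.float64(217.37370561598195))
```

View pics/w2.png

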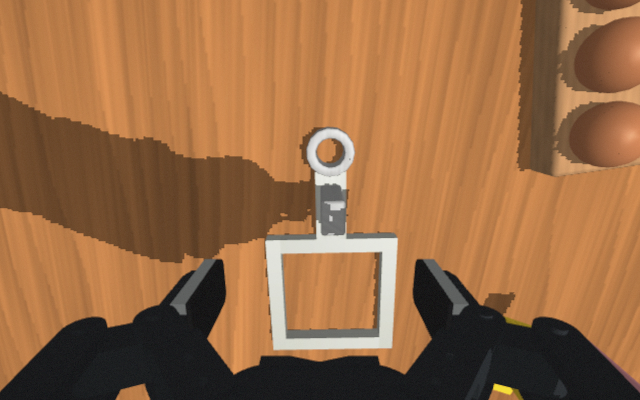

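```bash
python3 -m pendant '[{"x":0.3,"y":0.5,"z":0.5,"wx":-0.2,"wy":0.1,"wz":-0.7},{"x":0.2,"y":0.3,"z":1,"wx":0,"wy":0,"wz":0},{"x":0,"y":0,"z":1.5,"wx":0,"wy":0,"wz":0},{"x":0,"y":0,"z":1.5,"wx":0,"wy":0,"wz":0},{"x":0,"y":0,"z":1.5,"wx":0,"wy":0,"wz":0},{"x":0,"y":0,"z":0.5,"wx":0,"wy":0,"wz":0},{"x":0,"y":0,"z":0,"wx":0,"wy":0,"wz":0},{"x":0,"y":0,"z":0,"wx":0,"wy":0,"wz":0}]'; python3 - <<'E'
from h import *
to([.5555,-.1278,.026])
E
```

```text
clock: 3.58
tcp_pos: [0.5643, -0.1279, 0.0484]
tcp_rot: [0.673, 0.739, 0.003, 0.007]
force: [0.7, 0.6, 0.8]
gripper_width: 0.0854
t 3.58 tcp [ 0.5643 -0.1279  0.0484] hx 95.35 toolz [ 0.0155 -0.0051 -0.9999] F [0.7 0.6 0.8] M [-0.02 -0.01 -0.01] w 0.0854 q [-0.33  0.34 -0.36  0.86  0.    1.14]
shift cm in tool axes [ 0.1  -0.91  2.23] level correction wx wy (deg) [ 0.85  0.37 -0.  ]
```

```bash
python3 -m pendant '[{"x":0,"y":-0.2,"z":0,"wx":0.6,"wy":0.3,"wz":0},{"x":0,"y":-0.2,"z":0,"wx":0,"wy":0,"wz":0},{"x":0,"y":-0.2,"z":0,"wx":0,"wy":0,"wz":0},{"x":0,"y":-0.1,"z":0,"wx":0,"wy":0,"wz":0},{"x":0,"y":0,"z":0,"wx":0,"wy":0,"wz":0},{"x":0,"y":0,"z":0,"wx":0,"wy":0,"wz":0},{"x":0,"y":0,"z":0,"wx":0,"wy":0,"wz":0},{"x":0,"y":0,"z":0,"wx":0,"wy":0,"wz":0}]'; python3 - <<'E'
from h import *
to([.5555,-.1278,.026])
E
```

```text
clock: 4.25
tcp_pos: [0.5598, -0.1295, 0.0525]
tcp_rot: [0.673, 0.739, 0.002, 0.005]
force: [0.0, -0.2, 0.0]
gripper_width: 0.0854
t 4.25 tcp [ 0.5598 -0.1295  0.0525] hx 95.36 toolz [ 0.0104 -0.0028 -0.9999] F [ 0.  -0.2  0. ] M [ 0.   -0.04  0.05] w 0.0854 q [-0.34  0.33 -0.36  0.87  0.    1.14]
shift cm in tool axes [ 0.22 -0.44  2.65] level correction wx wy (deg) [ 0.58  0.22 -0.  ]
```

```bash
python3 -m pendant '[{"x":0.1,"y":-0.3,"z":0.6,"wx":0.5,"wy":0.2,"wz":0},{"x":0.1,"y":-0.2,"z":0.6,"wx":0.3,"wy":0,"wz":0},{"x":0,"y":0,"z":0.6,"wx":0,"wy":0,"wz":0},{"x":0,"y":0,"z":0.4,"wx":0,"wy":0,"wz":0},{"x":0,"y":0,"z":0.4,"wx":0,"wy":0,"wz":0},{"x":0,"y":0,"z":0.2,"wx":0,"wy":0,"wz":0},{"x":0,"y":0,"z":0,"wx":0,"wy":0,"wz":0},{"x":0,"y":0,"z":0,"wx":0,"wy":0,"wz":0}]'; python3 - <<'E'
from h import *
to([.5555,-.1278,.026])
E
```

```text
clock: 4.92
tcp_pos: [0.553, -0.1274, 0.02]
tcp_rot: [0.673, 0.739, -0.002, -0.003]
force: [0.5, 0.5, -0.1]
gripper_width: 0.0853
t 4.92 tcp [ 0.553  -0.1274  0.02  ] hx 95.36 toolz [-7.9e-03  5.0e-04 -1.0e+00] F [ 0.5  0.5 -0.1] M [-0.03 -0.02  0.01] w 0.0853 q [-0.34  0.38 -0.38  0.82 -0.    1.14]
shift cm in tool axes [-0.06  0.24 -0.6 ] level correction wx wy (deg) [-0.45 -0.07  0.  ]
```

```bash
python3 -m pendant '[{"x":0,"y":0.1,"z":-0.3,"wx":-0.4,"wy":-0.1,"wz":0},{"x":0,"y":0.1,"z":-0.2,"wx":0,"wy":0,"wz":0},{"x":0,"y":0,"z":0,"wx":0,"wy":0,"wz":0},{"x":0,"y":0,"z":0,"wx":0,"wy":0,"wz":0},{"x":0,"y":0,"z":0,"wx":0,"wy":0,"wz":0},{"x":0,"y":0,"z":0,"wx":0,"wy":0,"wz":0},{"x":0,"y":0,"z":0,"wx":0,"wy":0,"wz":0},{"x":0,"y":0,"z":0,"wx":0,"wy":0,"wz":0}]'; python3 - <<'E'
from h import *
to([.5555,-.1278,.026])
E
```

```text
clock: 5.58
tcp_pos: [0.5566, -0.1277, 0.0271]
tcp_rot: [0.673, 0.739, 0.0, 0.002]
force: [0.3, 0.3, -0.1]
gripper_width: 0.0854
t 5.58 tcp [ 0.5566 -0.1277  0.0271] hx 95.36 toolz [ 0.0029 -0.0018 -1.    ] F [ 0.3  0.3 -0.1] M [-0.02  0.05 -0.03] w 0.0854 q [-0.34  0.36 -0.38  0.82 -0.    1.14]
shift cm in tool axes [-0.   -0.11  0.11] level correction wx wy (deg) [ 0.16  0.12 -0.  ]
```

Good. Closing.

```bash
python3 -m pendant '[{"x":0,"y":-0.1,"z":0.1,"wx":0.1,"wy":0.1,"wz":0},{"x":0,"y":0,"z":0,"wx":0,"wy":0,"wz":0},{"x":0,"y":0,"z":0,"wx":0,"wy":0,"wz":0},{"x":0,"y":0,"z":0,"wx":0,"wy":0,"wz":0},{"x":0,"y":0,"z":0,"wx":0,"wy":0,"wz":0},{"x":0,"y":0,"z":0,"wx":0,"wy":0,"wz":0},{"x":0,"y":0,"z":0,"wx":0,"wy":0,"wz":0},{"x":0,"y":0,"z":0,"wx":0,"wy":0,"wz":0}]' 0 100; python3 - <<'E'
from h import *
to([.5555,-.1278,.22])
E
```

```text
clock: 6.25
tcp_pos: [0.5553, -0.1278, 0.026]
tcp_rot: [0.673, 0.739, 0.0, 0.0]
force: [0.3, 0.5, -1.2]
gripper_width: 0.0146
t 6.25 tcp [ 0.5553 -0.1278  0.026 ] hx 95.37 toolz [ 4.e-04  1.e-04 -1.e+00] F [ 0.3  0.5 -1.2] M [-0.04  0.07  0.  ] w 0.0146 q [-0.34  0.37 -0.38  0.82  0.    1.14]
shift cm in tool axes [ -0.     0.02 -19.4 ] level correction wx wy (deg) [ 0.02 -0.    0.  ]
```

```bash
python3 -m pendant '[{"x":0,"y":0,"z":-0.5,"wx":0,"wy":0,"wz":0},{"x":0,"y":0,"z":-1.5,"wx":0,"wy":0,"wz":0},{"x":0,"y":0,"z":-2.5,"wx":0,"wy":0,"wz":0},{"x":0,"y":0,"z":-3,"wx":0,"wy":0,"wz":0},{"x":0,"y":0,"z":-3,"wx":0,"wy":0,"wz":0},{"x":0,"y":0,"z":-3,"wx":0,"wy":0,"wz":0},{"x":0,"y":0,"z":-1.5,"wx":0,"wy":0,"wz":0},{"x":0,"y":0,"z":-0.5,"wx":0,"wy":0,"wz":0}]'; python3 - <<'E'
from h import *
to([.452,.241,.20])
E
```

```text
clock: 6.92
tcp_pos: [0.547, -0.1245, 0.1801]
tcp_rot: [0.673, 0.739, -0.004, -0.01]
force: [0.3, -0.8, -3.3]
gripper_width: 0.0149
t 6.92 tcp [ 0.547  -0.1245  0.1801] hx 95.35 toolz [-0.0202  0.0088 -0.9998] F [ 0.3 -0.8 -3.3] M [ 0.   -0.06  0.02] w 0.0149 q [-0.34  0.21 -0.22  1.16  0.    1.14]
shift cm in tool axes [37.3  -6.08 -1.48] level correction wx wy (deg) [-1.11 -0.61  0.  ]
```

```bash
python3 -m pendant '[{"x":1,"y":0,"z":-0.5,"wx":-0.5,"wy":-0.3,"wz":-0.8},{"x":2.5,"y":-0.3,"z":-0.5,"wx":-0.3,"wy":-0.2,"wz":-0.8},{"x":3,"y":-0.3,"z":-0.5,"wx":0,"wy":0,"wz":-0.8},{"x":3,"y":-0.3,"z":-0.5,"wx":0,"wy":0,"wz":-0.8},{"x":3,"y":-0.2,"z":0,"wx":0,"wy":0,"wz":-0.8},{"x":3,"y":-0.2,"z":0,"wx":0,"wy":0,"wz":-0.8},{"x":3,"y":-0.1,"z":0,"wx":0,"wy":0,"wz":-0.8},{"x":2.5,"y":-0.1,"z":0,"wx":0,"wy":0,"wz":0}]'; python3 - <<'E'
from h import *
to([.452,.241,.20])
E
```

```text
clock: 7.58
tcp_pos: [0.4938, 0.0884, 0.1943]
tcp_rot: [0.636, 0.771, -0.003, -0.006]
force: [1.3, 0.5, -2.6]
gripper_width: 0.0149
t 7.58 tcp [0.4938 0.0884 0.1943] hx 100.94 toolz [-0.0132  0.0029 -0.9999] F [ 1.3  0.5 -2.6] M [0.05 0.   0.02] w 0.0149 q [ 0.05  0.09 -0.33  1.16  0.    1.43]
shift cm in tool axes [15.78 -1.21 -0.47] level correction wx wy (deg) [-0.71 -0.31  0.  ]
```

```bash
python3 -m pendant '[{"x":2.8,"y":-0.2,"z":-0.2,"wx":-0.3,"wy":-0.1,"wz":0},{"x":2.8,"y":-0.2,"z":-0.2,"wx":-0.2,"wy":-0.1,"wz":0},{"x":2.5,"y":-0.2,"z":-0.1,"wx":0,"wy":0,"wz":0},{"x":2,"y":-0.2,"z":0,"wx":0,"wy":0,"wz":0},{"x":1.5,"y":-0.1,"z":0,"wx":0,"wy":0,"wz":0},{"x":0.5,"y":0,"z":0,"wx":0,"wy":0,"wz":0},{"x":0,"y":0,"z":0,"wx":0,"wy":0,"wz":0},{"x":0,"y":0,"z":0,"wx":0,"wy":0,"wz":0}]'; python3 - <<'E'
from h import *
to([.4523,.2409,.20])
c=bot.camera_info('wrist'); p,d=bot.grab_frame('wrist'); cv2.imwrite('pics/w3.png',p); np.savez('pics/w3.npz',d=d,**c)
p,d=bot.grab_frame('top'); cv2.imwrite('pics/t3.png',cv2.resize(p[190:290,170:310],None,fx=5,fy=5,interpolation=cv2.INTER_CUBIC))
E
```

```text
clock: 8.25
tcp_pos: [0.443, 0.2175, 0.1874]
tcp_rot: [0.63, 0.776, -0.009, -0.011]
force: [0.2, -0.4, -2.6]
gripper_width: 0.0149
t 8.25 tcp [0.443  0.2175 0.1874] hx 101.84 toolz [-2.720e-02  2.000e-04 -9.996e-01] F [ 0.2 -0.4 -2.6] M [0.05 0.01 0.01] w 0.0149 q [ 0.32  0.09 -0.35  1.16  0.01  1.68]
shift cm in tool axes [ 2.11  1.36 -1.28] level correction wx wy (deg) [-1.52 -0.33  0.  ]
```

View pics/w3.png

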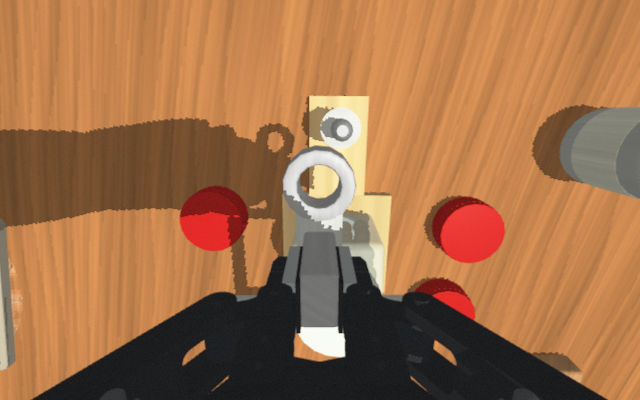

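View pics/t3.png

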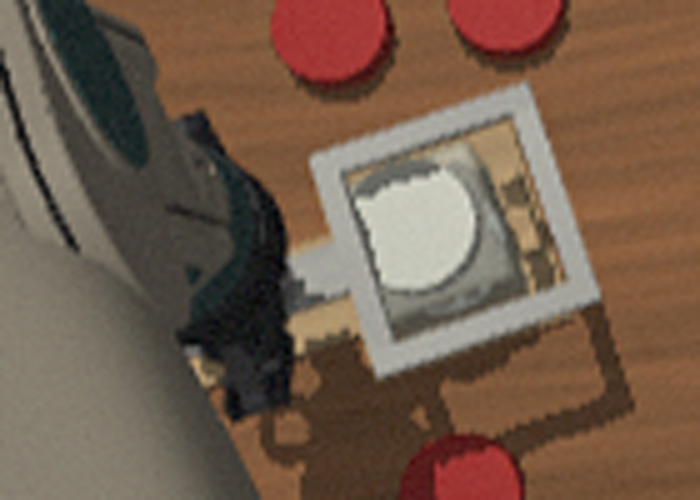

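Wrist view: the ring is at (320,184) and the pin tip at (342,130), so I still have about 2 cm forward and 1.3 cm sideways to go. The brace hangs clear above the cap.

```bash
python3 -m pendant '[{"x":0.5,"y":0.3,"z":-0.2,"wx":-0.7,"wy":-0.2,"wz":0.3},{"x":0.5,"y":0.3,"z":-0.2,"wx":-0.4,"wy":-0.1,"wz":0.2},{"x":0.5,"y":0.3,"z":-0.1,"wx":-0.2,"wy":0,"wz":0},{"x":0.3,"y":0.2,"z":0,"wx":0,"wy":0,"wz":0},{"x":0.1,"y":0.1,"z":0,"wx":0,"wy":0,"wz":0},{"x":0,"y":0,"z":0,"wx":0,"wy":0,"wz":0},{"x":0,"y":0,"z":0,"wx":0,"wy":0,"wz":0},{"x":0,"y":0,"z":0,"wx":0,"wy":0,"wz":0}]'; python3 - <<'E'
from h import *
to([.4523,.2409,.19])
c=bot.camera_info('wrist'); p,d=bot.grab_frame('wrist'); cv2.imwrite('pics/w4.png',cv2.resize(p[80:230,240:400],None,fx=4,fy=4,interpolation=cv2.INTER_CUBIC)); np.savez('pics/w4.npz',d=d,**c)
E
```

```text
clock: 9.02
tcp_pos: [0.4549, 0.2375, 0.1936]
tcp_rot: [0.637, 0.771, 0.0, 0.0]
force: [-0.0, -0.0, -3.6]
gripper_width: 0.0149
t 9.02 tcp [0.4549 0.2375 0.1936] hx 100.88 toolz [ 9.e-04 -4.e-04 -1.e+00] F [-0.  -0.  -3.6] M [ 0.01  0.04 -0.04] w 0.0149 q [ 0.36  0.1  -0.32  1.15 -0.    1.74]
shift cm in tool axes [ 0.38 -0.2   0.36] level correction wx wy (deg) [ 0.05  0.03 -0.  ]
```

View pics/w4.png

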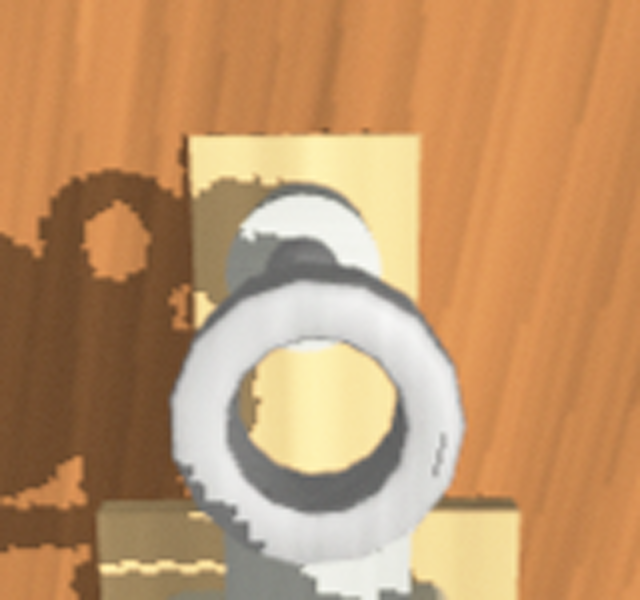

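```bash
cat > m.py <<'E'
from h import *
def meas(npz,ring,sh,zr,o=(240,80),k=4,shz=.07):
    c=dict(np.load(npz)); g=lambda u:(o[0]+(u[0]+.5)/k-.5,o[1]+(u[1]+.5)/k-.5)
    a=plane(c,*g(ring),zr); b=plane(c,*g(sh),shz); print('ring',a.round(4),'post',b.round(4)); return a,b
E
python3 - <<'E'
from m import *
a,b=meas('pics/w4.npz',(318,423),(304.5,269),.1876)
c=dict(np.load('pics/w4.npz'))
g=lambda u,v:(240+(u+.5)/4-.5,80+(v+.5)/4-.5)
for z in (.18,.1876,.19): print(z,np.linalg.norm(plane(c,*g(171,421),z)-plane(c,*g(465,421),z)))
print('shoulder w',np.linalg.norm(plane(c,*g(227,269),.07)-plane(c,*g(382,269),.07)))
l=[plane(c,*g(u,v),.012) for u,v in [(190,136),(421,136)]]; print('tail end',l,np.mean(l,0))
# ring predicted from TCP
h=np.radians(100.88); print('pred ring',np.array([.4549,.2375])+.037*np.array([np.cos(h),np.sin(h)]))
print('depth ring', c['d'][170,319], c['d'][187,291])
E
```

```text
ring [0.4486 0.2736 0.1876] post [0.4452 0.2781 0.07  ]
0.18 0.03685718529558951
0.1876 0.03506920527769952
0.19 0.03450458000889209
shoulder w 0.031963078436643484
tail end [array([0.41259167, 0.29798938, 0.012     ]), array([0.46792011, 0.308622  , 0.012     ])] [0.44025589 0.30330569 0.012     ]
pred ring [0.44791615 0.27383491]
depth ring 0.32714546 0.15185255
```

```bash
python3 -m pendant '[{"x":0.2,"y":-0.1,"z":0.3,"wx":0,"wy":0,"wz":-0.2},{"x":0.2,"y":-0.1,"z":0.4,"wx":0,"wy":0,"wz":0},{"x":0.1,"y":-0.1,"z":0.5,"wx":0,"wy":0,"wz":0},{"x":0,"y":0,"z":0.5,"wx":0,"wy":0,"wz":0},{"x":0,"y":0,"z":0.4,"wx":0,"wy":0,"wz":0},{"x":0,"y":0,"z":0.1,"wx":0,"wy":0,"wz":0},{"x":0,"y":0,"z":0,"wx":0,"wy":0,"wz":0},{"x":0,"y":0,"z":0,"wx":0,"wy":0,"wz":0}]'; python3 - <<'E'
from h import *
to([.4517,.2416,.155])
E
```

```text
clock: 9.73
tcp_pos: [0.4491, 0.2415, 0.1678]
tcp_rot: [0.636, 0.772, -0.001, -0.0]
force: [-0.4, -0.2, -3.2]
gripper_width: 0.0147
t 9.73 tcp [0.4491 0.2415 0.1678] hx 101.08 toolz [-0.0021 -0.0016 -1.    ] F [-0.4 -0.2 -3.2] M [ 0.07  0.05 -0.02] w 0.0147 q [ 0.37  0.12 -0.36  1.09 -0.    1.74]
shift cm in tool axes [-0.04  0.26  1.27] level correction wx wy (deg) [-0.14  0.07  0.  ]
```

```bash
python3 -m pendant '[{"x":0,"y":0.1,"z":0.2,"wx":-0.1,"wy":0.1,"wz":0},{"x":0,"y":0.1,"z":0.3,"wx":0,"wy":0,"wz":0},{"x":0,"y":0,"z":0.3,"wx":0,"wy":0,"wz":0},{"x":0,"y":0,"z":0.2,"wx":0,"wy":0,"wz":0},{"x":0,"y":0,"z":0,"wx":0,"wy":0,"wz":0},{"x":0,"y":0,"z":0,"wx":0,"wy":0,"wz":0},{"x":0,"y":0,"z":0,"wx":0,"wy":0,"wz":0},{"x":0,"y":0,"z":0,"wx":0,"wy":0,"wz":0}]'; python3 - <<'E'
from h import *
to([.4517,.2416,.145])
c=bot.camera_info('wrist'); p,d=bot.grab_frame('wrist'); cv2.imwrite('pics/w5.png',cv2.resize(p[80:230,240:400],None,fx=4,fy=4,interpolation=cv2.INTER_CUBIC)); np.savez('pics/w5.npz',d=d,**c)
p,d=bot.grab_frame('top'); cv2.imwrite('pics/t5.png',cv2.resize(p[190:290,170:310],None,fx=5,fy=5,interpolation=cv2.INTER_CUBIC))
p,d=bot.grab_frame('side'); cv2.imwrite('pics/s5.png',cv2.resize(p[180:330,220:380],None,fx=4,fy=4,interpolation=cv2.INTER_CUBIC))
E
```

```text
clock: 10.4
tcp_pos: [0.452, 0.242, 0.1572]
tcp_rot: [0.636, 0.772, 0.001, -0.0]
force: [-0.1, -0.5, -3.2]
gripper_width: 0.015
t 10.4 tcp [0.452  0.242  0.1572] hx 101.06 toolz [ 7.e-04  1.e-03 -1.e+00] F [-0.1 -0.5 -3.2] M [ 0.01  0.04 -0.07] w 0.015 q [ 0.36  0.13 -0.37  1.07  0.    1.74]
shift cm in tool axes [-0.03 -0.04  1.22] level correction wx wy (deg) [ 0.05 -0.05  0.  ]
```

View pics/w5.png

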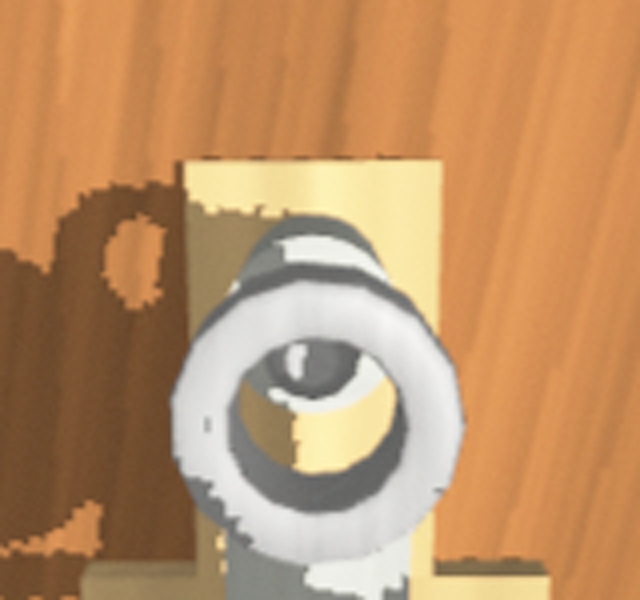

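View pics/s5.png

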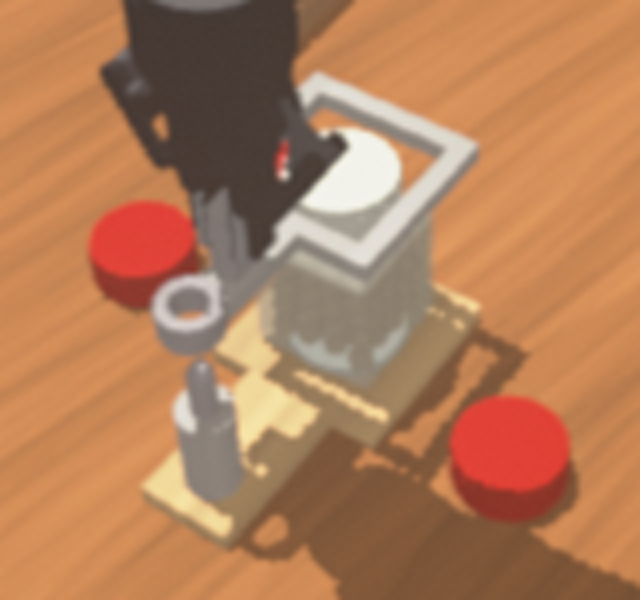

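View pics/t5.png

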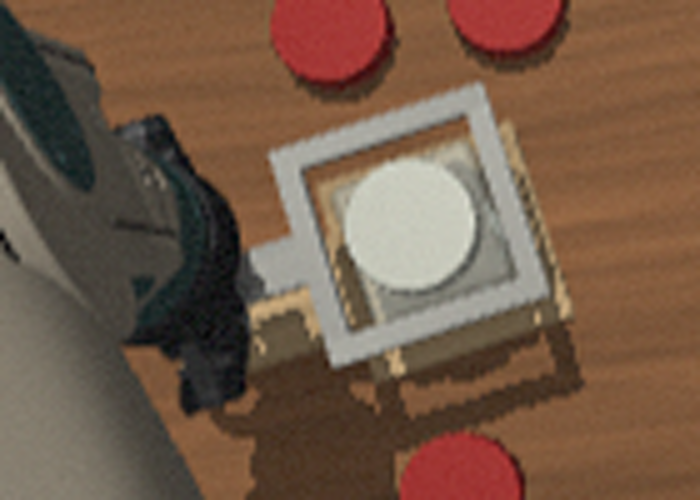

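```bash
python3 - <<'E'
from m import *
z=.1572-.026+.02
meas('pics/w5.npz',(317,421),(311,324),z)
meas('pics/w5.npz',(317,421),(317,362),z,shz=.105)
h=np.radians(101.06); print('pred ring',np.array([.452,.242])+.037*np.array([np.cos(h),np.sin(h)]))
t=cv2.imread('pics/t5.png'); c=bot.camera_info('top')
f=lambda u,v,z: plane(c,170+(u+.5)/5-.5,190+(v+.5)/5-.5,z)
for cs,zz in [([(268,153),(482,82),(550,294),(333,367)],z-.008),([(301,166),(468,119),(515,280),(347,333)],z-.008)]:
    P=np.array([f(u,v,zz) for u,v in cs]); e=np.roll(P,-1,0)-P; print(P.mean(0),np.linalg.norm(e,axis=1),np.degrees(np.arctan2(e[:,1],e[:,0])))
print('cap',f(411,226,.14))
c=dict(np.load('pics/w5.npz')); g=lambda u,v:(240+(u+.5)/4-.5,80+(v+.5)/4-.5)
l=[plane(c,*g(u,v),.012) for u,v in [(184,160),(442,160)]]; e=l[1]-l[0]; print('tail yaw',np.degrees(np.arctan2(e[1],e[0])))
E
```

```text
ring [0.4455 0.2782 0.1512] post [0.4447 0.2773 0.07  ]
ring [0.4455 0.2782 0.1512] post [0.4458 0.2769 0.105 ]
pred ring [0.44490204 0.27831279]
[0.46985966 0.15490804 0.1432    ] [0.10796011 0.10787922 0.10728454 0.107552  ] [ -78.85155403 -168.92150653  100.97299792   11.43844532]
[0.46939966 0.15520331 0.1432    ] [0.08294472 0.08111238 0.08278    0.0833327 ] [ -81.60823498 -170.26231466   99.92590982    9.83551327]
cap [0.46852847 0.154205   0.14      ]
tail yaw 11.056860165300366
```

Ring and pin agree to within about 1 mm, and the yaw to within 0.2°. Lowering.

```bash
python3 -m pendant '[{"x":0,"y":0,"z":0.2,"wx":0,"wy":0,"wz":0},{"x":-0.1,"y":0,"z":0.3,"wx":0,"wy":0,"wz":0},{"x":0,"y":0,"z":0.3,"wx":0,"wy":0,"wz":0},{"x":0,"y":0,"z":0.3,"wx":0,"wy":0,"wz":0},{"x":0,"y":0,"z":0.2,"wx":0,"wy":0,"wz":0},{"x":0,"y":0,"z":0,"wx":0,"wy":0,"wz":0},{"x":0,"y":0,"z":0,"wx":0,"wy":0,"wz":0},{"x":0,"y":0,"z":0,"wx":0,"wy":0,"wz":0}]'; python3 - <<'E'
from h import *
to([.452,.2412,.125])
E
```

```text
clock: 11.22
tcp_pos: [0.452, 0.2408, 0.1426]
tcp_rot: [0.636, 0.772, 0.0, -0.0]
force: [0.9, 0.1, -2.7]
gripper_width: 0.0145
t 11.22 tcp [0.452  0.2408 0.1426] hx 101.06 toolz [ 2.e-04  9.e-04 -1.e+00] F [ 0.9  0.1 -2.7] M [0.06 0.01 0.02] w 0.0145 q [ 0.36  0.14 -0.39  1.04  0.    1.74]
shift cm in tool axes [0.04 0.   1.76] level correction wx wy (deg) [ 0.02 -0.05  0.  ]
```

```bash
python3 -m pendant '[{"x":0,"y":0,"z":0.2,"wx":0,"wy":0,"wz":0},{"x":0,"y":0,"z":0.3,"wx":0,"wy":0,"wz":0},{"x":0,"y":0,"z":0.3,"wx":0,"wy":0,"wz":0},{"x":0,"y":0,"z":0.3,"wx":0,"wy":0,"wz":0},{"x":0,"y":0,"z":0.2,"wx":0,"wy":0,"wz":0},{"x":0,"y":0,"z":0,"wx":0,"wy":0,"wz":0},{"x":0,"y":0,"z":0,"wx":0,"wy":0,"wz":0},{"x":0,"y":0,"z":0,"wx":0,"wy":0,"wz":0}]'; python3 - <<'E'
from h import *
to([.452,.2412,.096])
c=bot.camera_info('wrist'); p,d=bot.grab_frame('wrist'); cv2.imwrite('pics/w6.png',cv2.resize(p[80:230,240:400],None,fx=4,fy=4,interpolation=cv2.INTER_CUBIC)); np.savez('pics/w6.npz',d=d,**c)
p,d=bot.grab_frame('top'); cv2.imwrite('pics/t6.png',cv2.resize(p[190:290,170:310],None,fx=5,fy=5,interpolation=cv2.INTER_CUBIC))
E
```

```text
clock: 11.88
tcp_pos: [0.4521, 0.2409, 0.1282]
tcp_rot: [0.636, 0.772, 0.0, -0.0]
force: [-0.3, 0.2, -3.9]
gripper_width: 0.0146
t 11.88 tcp [0.4521 0.2409 0.1282] hx 101.06 toolz [ 4.e-04  9.e-04 -1.e+00] F [-0.3  0.2 -3.9] M [0.08 0.03 0.01] w 0.0146 q [ 0.36  0.16 -0.41  1.01  0.    1.74]
shift cm in tool axes [ 0.03 -0.01  3.22] level correction wx wy (deg) [ 0.03 -0.05  0.  ]
```

View pics/w6.png

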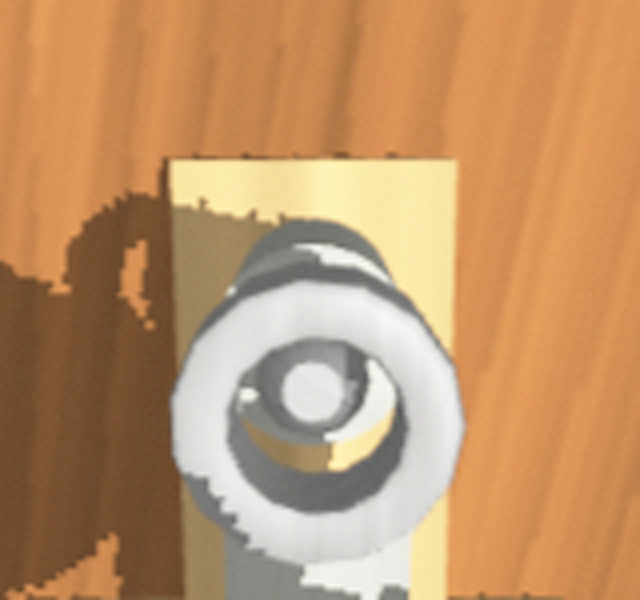

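View pics/t6.png

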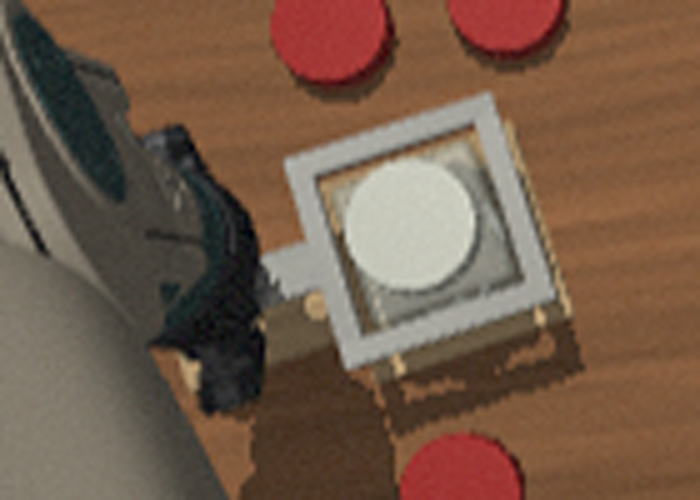

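```bash
python3 - <<'E'
from m import *
a,b=meas('pics/w6.npz',(317,421),(314.5,392),.1222,shz=.105); print(((b-a)*1000).round(1))
h=np.radians(101.06); print('pred ring',np.array([.4521,.2409])+.037*np.array([np.cos(h),np.sin(h)]))
E
```

```text
ring [0.4456 0.2771 0.1222] post [0.4453 0.277  0.105 ]
[ -0.3  -0.1 -17.2]
pred ring [0.44500204 0.27721279]
```

Aligned to within 0.5 mm. Lowering further.

```bash
python3 -m pendant '[{"x":0,"y":0,"z":0.2,"wx":0,"wy":0,"wz":0},{"x":0,"y":0,"z":0.3,"wx":0,"wy":0,"wz":0},{"x":0,"y":0,"z":0.3,"wx":0,"wy":0,"wz":0},{"x":0,"y":0,"z":0.3,"wx":0,"wy":0,"wz":0},{"x":0,"y":0,"z":0.2,"wx":0,"wy":0,"wz":0},{"x":0,"y":0,"z":0,"wx":0,"wy":0,"wz":0},{"x":0,"y":0,"z":0,"wx":0,"wy":0,"wz":0},{"x":0,"y":0,"z":0,"wx":0,"wy":0,"wz":0}]'; python3 - <<'E'
from h import *
to([.452,.2412,.096])
E
```

```text
clock: 12.65
tcp_pos: [0.4524, 0.241, 0.114]
tcp_rot: [0.636, 0.772, 0.001, -0.0]
force: [1.4, 0.2, -3.4]
gripper_width: 0.0146
t 12.65 tcp [0.4524 0.241  0.114 ] hx 101.07 toolz [ 9.0e-04  1.1e-03 -1.0e+00] F [ 1.4  0.2 -3.4] M [ 0.12 -0.01 -0.  ] w 0.0146 q [ 0.36  0.17 -0.42  0.98  0.    1.74]
shift cm in tool axes [ 0.02 -0.04  1.8 ] level correction wx wy (deg) [ 0.06 -0.05  0.  ]
```

```bash
python3 -m pendant '[{"x":0,"y":0,"z":0.2,"wx":0,"wy":0,"wz":0},{"x":0,"y":0,"z":0.3,"wx":0,"wy":0,"wz":0},{"x":0,"y":0,"z":0.3,"wx":0,"wy":0,"wz":0},{"x":0,"y":0,"z":0.3,"wx":0,"wy":0,"wz":0},{"x":0,"y":0,"z":0.2,"wx":0,"wy":0,"wz":0},{"x":0,"y":0,"z":0.1,"wx":0,"wy":0,"wz":0},{"x":0,"y":0,"z":0,"wx":0,"wy":0,"wz":0},{"x":0,"y":0,"z":0,"wx":0,"wy":0,"wz":0}]'; python3 - <<'E'
from h import *
to([.452,.2412,.096])
E
```

```text
clock: 13.32
tcp_pos: [0.4525, 0.2411, 0.0985]
tcp_rot: [0.636, 0.772, 0.001, 0.0]
force: [0.5, 0.2, -2.0]
gripper_width: 0.0149
t 13.32 tcp [0.4525 0.2411 0.0985] hx 101.06 toolz [ 0.0011  0.0012 -1.    ] F [ 0.5  0.2 -2. ] M [ 0.04 -0.01  0.03] w 0.0149 q [ 0.36  0.19 -0.44  0.94  0.    1.74]
shift cm in tool axes [ 0.02 -0.05  0.25] level correction wx wy (deg) [ 0.07 -0.06  0.  ]
```

```bash
python3 -m pendant '[{"x":0,"y":0,"z":0.1,"wx":0,"wy":0,"wz":0},{"x":0,"y":0,"z":0.1,"wx":0,"wy":0,"wz":0},{"x":0,"y":0,"z":0.1,"wx":0,"wy":0,"wz":0},{"x":0,"y":0,"z":0.1,"wx":0,"wy":0,"wz":0},{"x":0,"y":0,"z":0.1,"wx":0,"wy":0,"wz":0},{"x":0,"y":0,"z":0,"wx":0,"wy":0,"wz":0},{"x":0,"y":0,"z":0,"wx":0,"wy":0,"wz":0},{"x":0,"y":0,"z":0,"wx":0,"wy":0,"wz":0}]'; python3 - <<'E'
from h import *
to([.452,.2412,.096])
E
```

```text
clock: 13.98
tcp_pos: [0.4535, 0.2415, 0.0964]
tcp_rot: [0.636, 0.772, 0.002, 0.001]
force: [0.6, 0.6, -2.4]
gripper_width: 0.015
t 13.98 tcp [0.4535 0.2415 0.0964] hx 101.07 toolz [ 0.0033  0.0017 -1.    ] F [ 0.6  0.6 -2.4] M [0.04 0.01 0.  ] w 0.015 q [ 0.36  0.19 -0.44  0.93  0.    1.74]
shift cm in tool axes [ 0.   -0.15  0.04] level correction wx wy (deg) [ 0.21 -0.06  0.  ]
```

```bash
python3 -m pendant '[{"x":0,"y":-0.1,"z":0.2,"wx":0.1,"wy":0,"wz":0},{"x":0,"y":0,"z":0.2,"wx":0,"wy":0,"wz":0},{"x":0,"y":0,"z":0.2,"wx":0,"wy":0,"wz":0},{"x":0,"y":0,"z":0.2,"wx":0,"wy":0,"wz":0},{"x":0,"y":0,"z":0.2,"wx":0,"wy":0,"wz":0},{"x":0,"y":0,"z":0.2,"wx":0,"wy":0,"wz":0},{"x":0,"y":0,"z":0,"wx":0,"wy":0,"wz":0},{"x":0,"y":0,"z":0,"wx":0,"wy":0,"wz":0}]'; python3 - <<'E'
from h import *
to([.452,.2412,.096])
c=bot.camera_info('wrist'); p,d=bot.grab_frame('wrist'); cv2.imwrite('pics/w7.png',p); np.savez('pics/w7.npz',d=d,**c)
p,d=bot.grab_frame('top'); cv2.imwrite('pics/t7.png',cv2.resize(p[190:290,170:310],None,fx=5,fy=5,interpolation=cv2.INTER_CUBIC))
p,d=bot.grab_frame('side'); cv2.imwrite('pics/s7.png',cv2.resize(p[180:330,220:380],None,fx=4,fy=4,interpolation=cv2.INTER_CUBIC))
E
```

```text
clock: 14.65
tcp_pos: [0.4538, 0.2417, 0.0967]
tcp_rot: [0.636, 0.772, 0.002, 0.001]
force: [0.2, 0.4, -2.3]
gripper_width: 0.015
t 14.65 tcp [0.4538 0.2417 0.0967] hx 101.08 toolz [ 0.0043  0.0013 -1.    ] F [ 0.2  0.4 -2.3] M [ 0.05  0.06 -0.02] w 0.015 q [ 0.36  0.19 -0.44  0.93 -0.    1.74]
shift cm in tool axes [-0.01 -0.19  0.07] level correction wx wy (deg) [ 0.26 -0.02  0.  ]
```

View pics/s7.png

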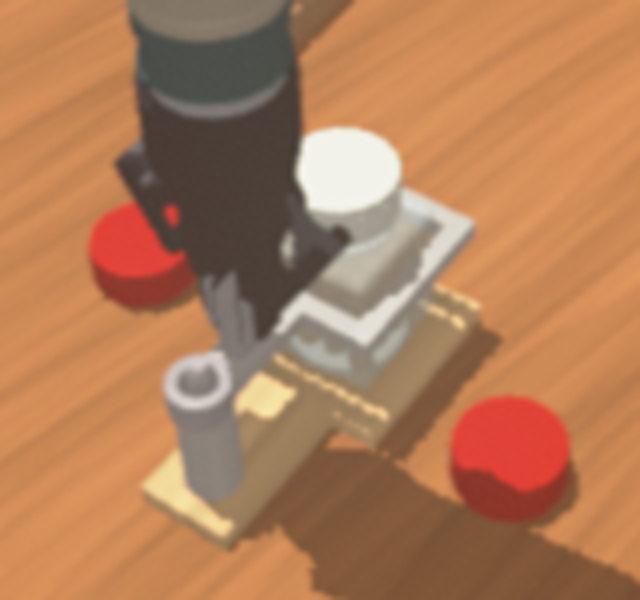

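View pics/t7.png

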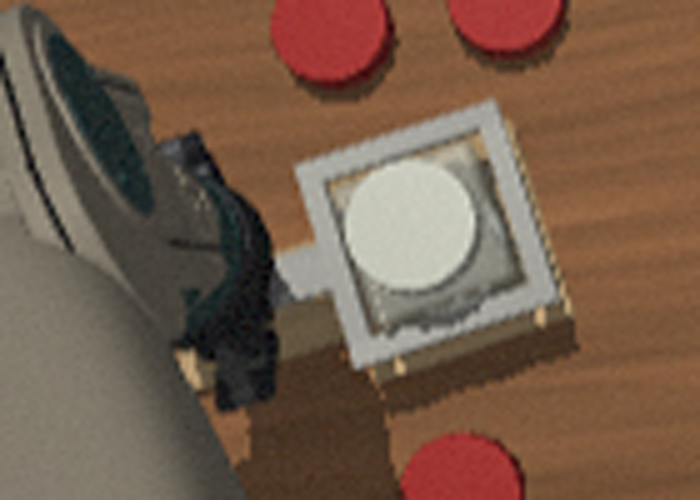

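The ring is down at the shoulder, with the underside about 0.7 mm or less above its seat, and the window is round the jar. Letting go.

```bash
python3 -m pendant '[{"x":0,"y":0,"z":0,"wx":0,"wy":0,"wz":0},{"x":0,"y":0,"z":0,"wx":0,"wy":0,"wz":0},{"x":0,"y":0,"z":0,"wx":0,"wy":0,"wz":0},{"x":0,"y":0,"z":0,"wx":0,"wy":0,"wz":0},{"x":0,"y":0,"z":0,"wx":0,"wy":0,"wz":0},{"x":0,"y":0,"z":0,"wx":0,"wy":0,"wz":0},{"x":0,"y":0,"z":0,"wx":0,"wy":0,"wz":0},{"x":0,"y":0,"z":0,"wx":0,"wy":0,"wz":0}]' 1 100; python3 - <<'E'
from h import *
to([.452,.2412,.2])
E
```

```text
clock: 15.47
tcp_pos: [0.4559, 0.2422, 0.097]
tcp_rot: [0.636, 0.772, 0.003, 0.002]
force: [-0.4, -0.2, -0.2]
gripper_width: 0.0853
t 15.47 tcp [0.4559 0.2422 0.097 ] hx 101.07 toolz [ 0.0074  0.0017 -1.    ] F [-0.4 -0.2 -0.2] M [ 0.   -0.02  0.04] w 0.0853 q [ 0.36  0.19 -0.44  0.93 -0.    1.74]
shift cm in tool axes [-1.00e-02 -3.30e-01 -1.03e+01] level correction wx wy (deg) [ 0.44 -0.02  0.  ]
```

```bash
python3 -m pendant '[{"x":0,"y":-0.1,"z":-0.5,"wx":0.2,"wy":0,"wz":0},{"x":0,"y":-0.1,"z":-1,"wx":0.2,"wy":0,"wz":0},{"x":0,"y":0,"z":-1.5,"wx":0,"wy":0,"wz":0},{"x":0,"y":0,"z":-2,"wx":0,"wy":0,"wz":0},{"x":0,"y":0,"z":-2,"wx":0,"wy":0,"wz":0},{"x":0,"y":0,"z":-1.5,"wx":0,"wy":0,"wz":0},{"x":0,"y":0,"z":-0.5,"wx":0,"wy":0,"wz":0},{"x":0,"y":0,"z":0,"wx":0,"wy":0,"wz":0}]'; python3 - <<'E'
from h import *
to([.4688,.1545,.2])
E
```

```text
clock: 16.13
tcp_pos: [0.452, 0.2411, 0.1916]
tcp_rot: [0.636, 0.772, -0.002, -0.001]
force: [-0.3, 0.2, 0.5]
gripper_width: 0.0855
t 16.13 tcp [0.452  0.2411 0.1916] hx 101.07 toolz [-0.004 -0.001 -1.   ] F [-0.3  0.2  0.5] M [ 0.03 -0.01  0.  ] w 0.0855 q [ 0.36  0.11 -0.32  1.15  0.    1.74]
shift cm in tool axes [-8.82 -0.02 -0.84] level correction wx wy (deg) [-0.23  0.01  0.  ]
```

```bash
python3 -m pendant '[{"x":-1,"y":0,"z":-0.3,"wx":-0.2,"wy":0,"wz":0},{"x":-1.8,"y":0,"z":-0.3,"wx":0,"wy":0,"wz":0},{"x":-1.8,"y":0,"z":0,"wx":0,"wy":0,"wz":0},{"x":-1.5,"y":0,"z":0,"wx":0,"wy":0,"wz":0},{"x":-0.9,"y":0,"z":0,"wx":0,"wy":0,"wz":0},{"x":-0.3,"y":0,"z":0,"wx":0,"wy":0,"wz":0},{"x":0,"y":0,"z":0,"wx":0,"wy":0,"wz":0},{"x":0,"y":0,"z":0,"wx":0,"wy":0,"wz":0}]'; python3 - <<'E'
from h import *
to([.4688,.1545,.16])
c=bot.camera_info('wrist'); p,d=bot.grab_frame('wrist'); cv2.imwrite('pics/w8.png',p); np.savez('pics/w8.npz',d=d,**c)
E
```

```text
clock: 16.8
tcp_pos: [0.4631, 0.1632, 0.1927]
tcp_rot: [0.635, 0.772, -0.004, -0.002]
force: [-0.5, -0.6, 0.2]
gripper_width: 0.0852
t 16.8 tcp [0.4631 0.1632 0.1927] hx 101.12 toolz [-0.0083 -0.0031 -1.    ] F [-0.5 -0.6  0.2] M [ 0.02 -0.02 -0.02] w 0.0852 q [ 0.21  0.07 -0.36  1.15 -0.    1.58]
shift cm in tool axes [-0.96  0.42  3.27] level correction wx wy (deg) [-0.5   0.08  0.  ]
```

View pics/w8.png

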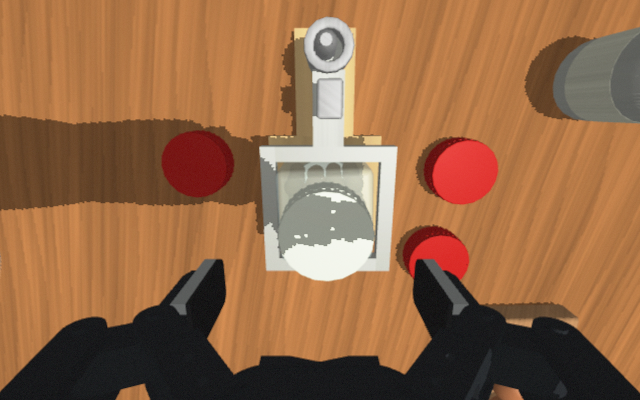

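```bash
python3 - <<'E'
from h import *
c=dict(np.load('pics/w8.npz')); d=c['d']
def pt(u,v):
    z=d[v,u]; return R.from_quat(c['rotation']).apply([(u-c['mtx'][0,2])/c['mtx'][0,0]*z,(v-c['mtx'][1,2])/c['mtx'][1,1]*z,z])+c['xyz']
for n,u,v in [('ringL',309,46),('ringR',349,46),('grip',328,97),('tail',327,130),('fL',268,200),('fR',387,200),('fLb',272,262),('fRb',383,264),('cap',327,235),('cap',327,262),('capt',327,205)]: print(n,pt(u,v).round(4))
# cap top points from depth
v,u=np.mgrid[150:300:1,260:400:1]; z=d[150:300,260:400]
P=np.stack([(u-c['mtx'][0,2])/c['mtx'][0,0]*z,(v-c['mtx'][1,2])/c['mtx'][1,1]*z,z],-1)@R.from_quat(c['rotation']).as_matrix().T+c['xyz']
m=(abs(P[...,2]-.14)<.003)
q=(P[m][:,:2]*1e4).astype(np.float32); (x,y),r=cv2.minEnclosingCircle(q); print(x/1e4,y/1e4,r/1e4, np.median(P[m][:,2]),m.sum(),P[m].mean(0))
E
```

```text
ringL [0.4342 0.2732 0.091 ]
ringR [0.4615 0.2786 0.0902]
grip [0.4534 0.2413 0.1306]
tail [0.4581 0.2193 0.0824]
fL [0.4216 0.1546 0.0818]
fR [0.5177 0.1738 0.0823]
fLb [0.4335 0.0998 0.0826]
fRb [0.5289 0.1169 0.0824]
cap [0.4698 0.1573 0.1418]
cap [0.4739 0.1373 0.1396]
capt [0.466  0.1763 0.1385]
0.469119140625 0.15456807861328126 0.032131280517578124 0.14051428930798285 6789 [0.4688601  0.15629228 0.14049215]
```

The brace is seated: ring top at 0.0906 (should be 0.090), frame top at 0.0823 (0.082), and the pin tip shows in the ring at (327,40). The cap centre is at (0.469, 0.1546) and its top at 0.1405, both as expected. Centring over the cap.

```bash
python3 -m pendant '[{"x":-0.3,"y":0.1,"z":0,"wx":-0.3,"wy":0.1,"wz":0},{"x":-0.3,"y":0.1,"z":0.2,"wx":-0.1,"wy":0,"wz":0},{"x":-0.2,"y":0.1,"z":0.4,"wx":0,"wy":0,"wz":0},{"x":0,"y":0,"z":0.5,"wx":0,"wy":0,"wz":0},{"x":0,"y":0,"z":0.5,"wx":0,"wy":0,"wz":0},{"x":0,"y":0,"z":0.2,"wx":0,"wy":0,"wz":0},{"x":0,"y":0,"z":0,"wx":0,"wy":0,"wz":0},{"x":0,"y":0,"z":0,"wx":0,"wy":0,"wz":0}]'; python3 - <<'E'
from h import *
to([.469,.1546,.1])
E
```

```text
clock: 17.52
tcp_pos: [0.467, 0.1575, 0.1717]
tcp_rot: [0.634, 0.774, -0.001, -0.001]
force: [0.8, 0.7, 0.9]
gripper_width: 0.0854
t 17.52 tcp [0.467  0.1575 0.1717] hx 101.36 toolz [-2.9e-03  6.0e-04 -1.0e+00] F [0.8 0.7 0.9] M [ 0.03 -0.04 -0.  ] w 0.0854 q [ 0.19  0.09 -0.39  1.1   0.    1.57]
shift cm in tool axes [-0.33  0.15  7.17] level correction wx wy (deg) [-0.15 -0.07  0.  ]
```

```bash
python3 -m pendant '[{"x":-0.2,"y":0.1,"z":0.4,"wx":-0.1,"wy":-0.1,"wz":0},{"x":-0.1,"y":0,"z":0.7,"wx":0,"wy":0,"wz":0},{"x":0,"y":0,"z":0.9,"wx":0,"wy":0,"wz":0},{"x":0,"y":0,"z":0.9,"wx":0,"wy":0,"wz":0},{"x":0,"y":0,"z":0.7,"wx":0,"wy":0,"wz":0},{"x":0,"y":0,"z":0.3,"wx":0,"wy":0,"wz":0},{"x":0,"y":0,"z":0,"wx":0,"wy":0,"wz":0},{"x":0,"y":0,"z":0,"wx":0,"wy":0,"wz":0}]'; python3 - <<'E'
from h import *
to([.469,.1546,.1])
E
```

```text
clock: 18.18
tcp_pos: [0.468, 0.1543, 0.1276]
tcp_rot: [0.634, 0.774, -0.001, -0.001]
force: [-0.7, -0.5, 0.2]
gripper_width: 0.0852
t 18.18 tcp [0.468  0.1543 0.1276] hx 101.37 toolz [-0.0024 -0.0013 -1.    ] F [-0.7 -0.5  0.2] M [0.01 0.   0.02] w 0.0852 q [ 0.19  0.13 -0.44  1.   -0.    1.56]
shift cm in tool axes [0.01 0.11 2.76] level correction wx wy (deg) [-0.15  0.04  0.  ]
```

```bash
python3 -m pendant '[{"x":0,"y":0.1,"z":0.4,"wx":-0.1,"wy":0,"wz":0},{"x":0,"y":0,"z":0.5,"wx":0,"wy":0,"wz":0},{"x":0,"y":0,"z":0.5,"wx":0,"wy":0,"wz":0},{"x":0,"y":0,"z":0.5,"wx":0,"wy":0,"wz":0},{"x":0,"y":0,"z":0.3,"wx":0,"wy":0,"wz":0},{"x":0,"y":0,"z":0.2,"wx":0,"wy":0,"wz":0},{"x":0,"y":0,"z":0,"wx":0,"wy":0,"wz":0},{"x":0,"y":0,"z":0,"wx":0,"wy":0,"wz":0}]'; python3 - <<'E'
from h import *
to([.469,.1546,.1])
p,d=bot.grab_frame('wrist'); cv2.imwrite('pics/w9.png',p)
p,d=bot.grab_frame('side'); cv2.imwrite('pics/s9.png',cv2.resize(p[180:330,220:380],None,fx=4,fy=4,interpolation=cv2.INTER_CUBIC))
E
```

```text
clock: 18.85
tcp_pos: [0.4698, 0.1548, 0.1017]
tcp_rot: [0.634, 0.774, 0.0, 0.001]
force: [-0.5, -0.6, 0.0]
gripper_width: 0.0855
t 18.85 tcp [0.4698 0.1548 0.1017] hx 101.38 toolz [ 1.1e-03 -6.0e-04 -1.0e+00] F [-0.5 -0.6  0. ] M [0.02 0.01 0.  ] w 0.0855 q [ 0.19  0.16 -0.47  0.94 -0.    1.56]
shift cm in tool axes [ 0.   -0.08  0.17] level correction wx wy (deg) [ 0.06  0.04 -0.  ]
```

View pics/w9.png

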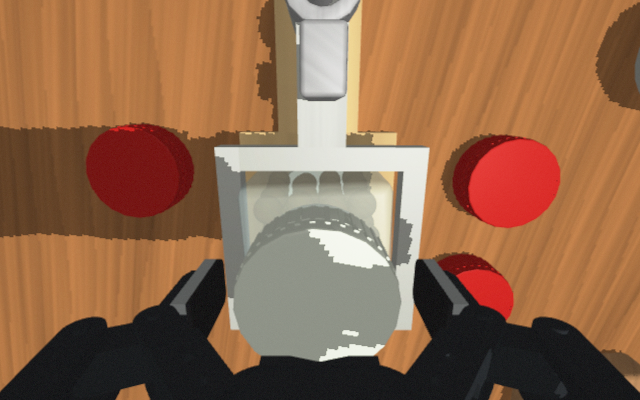

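View pics/s9.png

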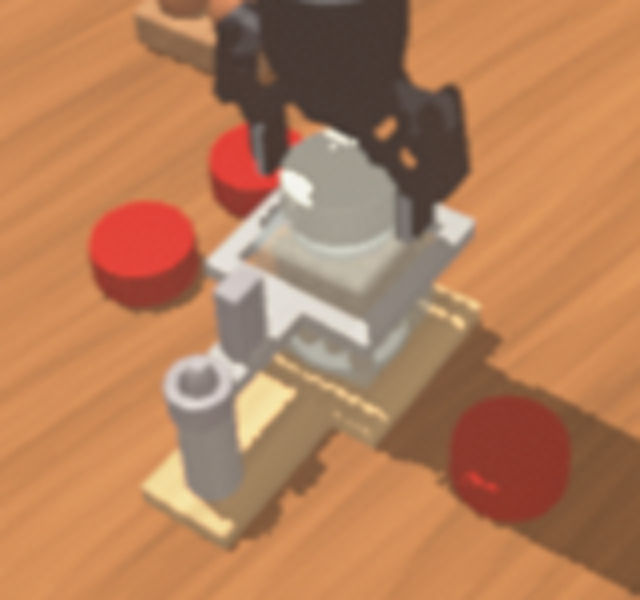

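The fingers are on either side of the cap, at about its height. Closing.

```bash
python3 -m pendant '[{"x":0,"y":-0.1,"z":0.1,"wx":0.1,"wy":0,"wz":0},{"x":0,"y":0,"z":0,"wx":0,"wy":0,"wz":0},{"x":0,"y":0,"z":0,"wx":0,"wy":0,"wz":0},{"x":0,"y":0,"z":0,"wx":0,"wy":0,"wz":0},{"x":0,"y":0,"z":0,"wx":0,"wy":0,"wz":0},{"x":0,"y":0,"z":0,"wx":0,"wy":0,"wz":0},{"x":0,"y":0,"z":0,"wx":0,"wy":0,"wz":0},{"x":0,"y":0,"z":0,"wx":0,"wy":0,"wz":0}]' 0 80; python3 - <<'E'
from h import *
to([.469,.1546,.1])
p,d=bot.grab_frame('side'); cv2.imwrite('pics/s10.png',cv2.resize(p[180:330,220:380],None,fx=4,fy=4,interpolation=cv2.INTER_CUBIC))
E
```

```text
clock: 19.62
tcp_pos: [0.4697, 0.1547, 0.1018]
tcp_rot: [0.634, 0.774, 0.0, 0.001]
force: [0.4, 0.9, 0.4]
gripper_width: 0.0622
t 19.62 tcp [0.4697 0.1547 0.1018] hx 101.38 toolz [ 1.7e-03 -5.0e-04 -1.0e+00] F [0.4 0.9 0.4] M [ 0.06  0.   -0.06] w 0.0622 q [ 0.19  0.15 -0.47  0.94 -0.    1.56]
shift cm in tool axes [ 0.   -0.07  0.18] level correction wx wy (deg) [ 0.09  0.05 -0.  ]
```

View pics/s10.png

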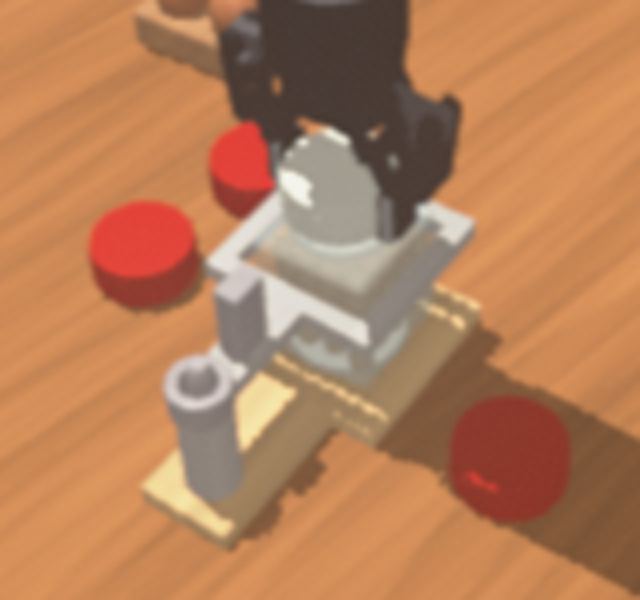

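```bash
python3 -m pendant '[{"x":0,"y":0,"z":0,"wx":0,"wy":0,"wz":-2},{"x":0,"y":0,"z":0,"wx":0,"wy":0,"wz":-3},{"x":0,"y":0,"z":0,"wx":0,"wy":0,"wz":-3},{"x":0,"y":0,"z":0,"wx":0,"wy":0,"wz":-3},{"x":0,"y":0,"z":0,"wx":0,"wy":0,"wz":-3},{"x":0,"y":0,"z":0,"wx":0,"wy":0,"wz":-3},{"x":0,"y":0,"z":0,"wx":0,"wy":0,"wz":-3},{"x":0,"y":0,"z":0,"wx":0,"wy":0,"wz":-2}]'; python3 - <<'E'
from h import *
to([.4697,.1547,.1018])
E
```

```text
clock: 20.33
tcp_pos: [0.4702, 0.155, 0.1018]
tcp_rot: [0.469, 0.883, 0.001, 0.001]
force: [-0.2, 0.4, 0.2]
gripper_width: 0.0622
t 20.33 tcp [0.4702 0.155  0.1018] hx 124.12 toolz [ 2.3e-03  7.0e-04 -1.0e+00] F [-0.2  0.4  0.2] M [ 0.04 -0.01 -0.4 ] w 0.0622 q [ 0.19  0.16 -0.47  0.94  0.    1.16]
shift cm in tool axes [ 0.01 -0.06  0.  ] level correction wx wy (deg) [ 0.13  0.04 -0.  ]
```

```bash
python3 -m pendant '[{"x":0,"y":0,"z":0,"wx":0,"wy":0,"wz":-3},{"x":0,"y":0,"z":0,"wx":0,"wy":0,"wz":-3},{"x":0,"y":0,"z":0,"wx":0,"wy":0,"wz":-3},{"x":0,"y":0,"z":0,"wx":0,"wy":0,"wz":-3},{"x":0,"y":0,"z":0,"wx":0,"wy":0,"wz":-3},{"x":0,"y":0,"z":0,"wx":0,"wy":0,"wz":-3},{"x":0,"y":0,"z":0,"wx":0,"wy":0,"wz":-3},{"x":0,"y":0,"z":0,"wx":0,"wy":0,"wz":-3}]'; python3 - <<'E'
from h import *
to([.4697,.1547,.1018])
p,d=bot.grab_frame('top'); cv2.imwrite('pics/t11.png',cv2.resize(p[190:290,170:310],None,fx=5,fy=5,interpolation=cv2.INTER_CUBIC))
p,d=bot.grab_frame('side'); cv2.imwrite('pics/s11.png',cv2.resize(p[180:330,220:380],None,fx=4,fy=4,interpolation=cv2.INTER_CUBIC))
E
```

```text
clock: 21.0
tcp_pos: [0.4703, 0.1555, 0.1018]
tcp_rot: [0.27, 0.963, 0.002, 0.0]
force: [-0.1, 1.2, 0.1]
gripper_width: 0.0621
t 21.0 tcp [0.4703 0.1555 0.1018] hx 148.73 toolz [ 0.0019  0.0033 -1.    ] F [-0.1  1.2  0.1] M [ 0.14 -0.   -0.32] w 0.0621 q [ 0.19  0.16 -0.47  0.94  0.    0.73]
shift cm in tool axes [ 0.01 -0.1   0.  ] level correction wx wy (deg) [ 0.22 -0.    0.  ]
```

View pics/s11.png

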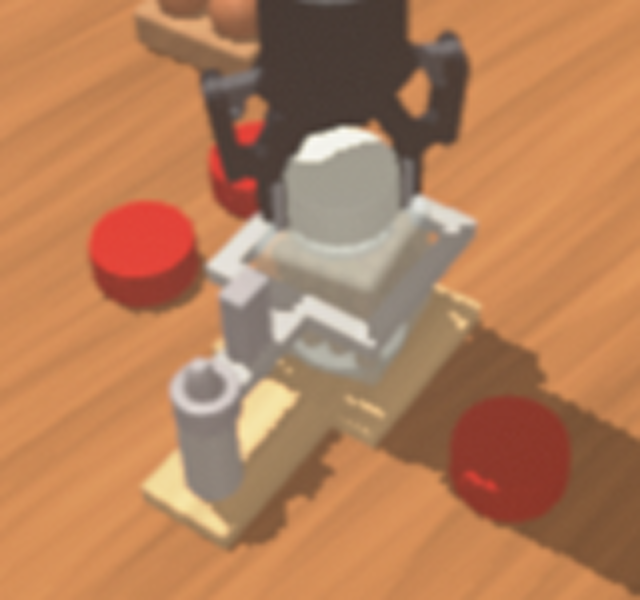

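```bash
python3 -m pendant '[{"x":0,"y":0,"z":0,"wx":0,"wy":0,"wz":-4},{"x":0,"y":0,"z":0,"wx":0.1,"wy":0,"wz":-4},{"x":0,"y":0,"z":0,"wx":0,"wy":0,"wz":-4},{"x":0,"y":0,"z":0,"wx":0,"wy":0,"wz":-4},{"x":0,"y":0,"z":0,"wx":0,"wy":0,"wz":-4},{"x":0,"y":0,"z":0,"wx":0,"wy":0,"wz":-4},{"x":0,"y":0,"z":0,"wx":0,"wy":0,"wz":-4},{"x":0,"y":0,"z":0,"wx":0,"wy":0,"wz":-2}]'; python3 - <<'E'
from h import *
to([.4697,.1547,.1018])
E
```

```text
clock: 21.77
tcp_pos: [0.4702, 0.1561, 0.1018]
tcp_rot: [0.009, 1.0, 0.002, 0.0]
force: [-0.2, 0.2, 0.3]
gripper_width: 0.0625
t 21.77 tcp [0.4702 0.1561 0.1018] hx 178.92 toolz [ 7.e-04  4.e-03 -1.e+00] F [-0.2  0.2  0.3] M [ 0.05  0.01 -0.31] w 0.0625 q [ 0.19  0.16 -0.47  0.94  0.    0.21]
shift cm in tool axes [ 0.05 -0.14  0.  ] level correction wx wy (deg) [ 0.23  0.04 -0.  ]
```

```bash
python3 -m pendant '[{"x":0,"y":0,"z":0,"wx":0,"wy":0,"wz":-0.5},{"x":0,"y":0,"z":0,"wx":0.1,"wy":0,"wz":0},{"x":0,"y":0,"z":0,"wx":0,"wy":0,"wz":0},{"x":0,"y":0,"z":-0.1,"wx":0,"wy":0,"wz":0},{"x":0,"y":0,"z":-0.1,"wx":0,"wy":0,"wz":0},{"x":0,"y":0,"z":-0.1,"wx":0,"wy":0,"wz":0},{"x":0,"y":0,"z":-0.1,"wx":0,"wy":0,"wz":0},{"x":0,"y":0,"z":0,"wx":0,"wy":0,"wz":0}]'; python3 - <<'E'
from h import *
to([.4697,.1547,.143])
p,d=bot.grab_frame('side'); cv2.imwrite('pics/s12.png',cv2.resize(p[180:330,220:380],None,fx=4,fy=4,interpolation=cv2.INTER_CUBIC))
E
```

```text
clock: 22.43
tcp_pos: [0.4701, 0.1558, 0.1053]
tcp_rot: [0.008, 1.0, 0.001, 0.0]
force: [-0.1, -0.1, 2.6]
gripper_width: 0.0621
t 22.43 tcp [0.4701 0.1558 0.1053] hx 179.07 toolz [ 1.0e-04  1.5e-03 -1.0e+00] F [-0.1 -0.1  2.6] M [-0.04  0.12  0.03] w 0.0621 q [ 0.19  0.15 -0.47  0.95  0.    0.2 ]
shift cm in tool axes [ 0.04 -0.11 -3.77] level correction wx wy (deg) [ 0.08  0.01 -0.  ]
```

View pics/s12.png

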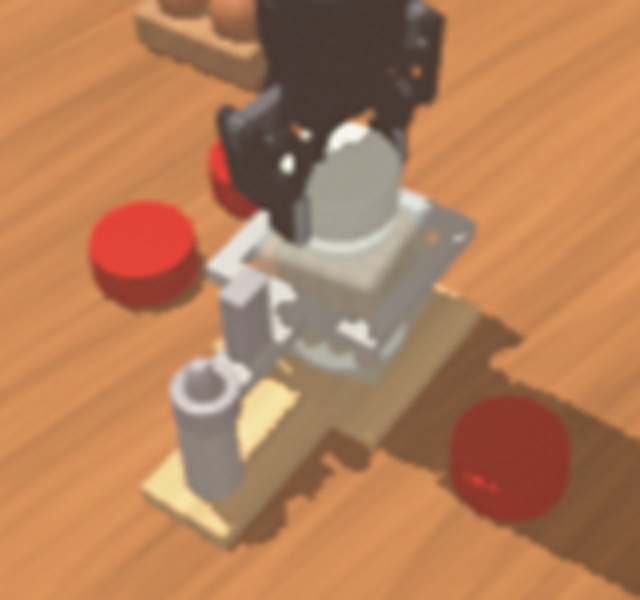

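```bash
python3 -m pendant '[{"x":0,"y":0,"z":-0.1,"wx":0,"wy":0,"wz":0},{"x":0,"y":0,"z":-0.1,"wx":0,"wy":0,"wz":0},{"x":0,"y":0,"z":-0.1,"wx":0,"wy":0,"wz":0},{"x":0,"y":0,"z":-0.1,"wx":0,"wy":0,"wz":0},{"x":0,"y":0,"z":-0.1,"wx":0,"wy":0,"wz":0},{"x":0,"y":0,"z":-0.1,"wx":0,"wy":0,"wz":0},{"x":0,"y":0,"z":0,"wx":0,"wy":0,"wz":0},{"x":0,"y":0,"z":0,"wx":0,"wy":0,"wz":0}]'; python3 - <<'E'
from h import *
to([.4697,.1547,.143])
E
```

```text
clock: 23.15
tcp_pos: [0.4701, 0.1559, 0.1126]
tcp_rot: [0.008, 1.0, 0.001, 0.0]
force: [-0.5, 0.9, -1.8]
gripper_width: 0.0621
t 23.15 tcp [0.4701 0.1559 0.1126] hx 179.13 toolz [ 6.0e-04  1.5e-03 -1.0e+00] F [-0.5  0.9 -1.8] M [0.02 0.03 0.03] w 0.0621 q [ 0.19  0.14 -0.46  0.97  0.    0.2 ]
shift cm in tool axes [ 0.03 -0.12 -3.04] level correction wx wy (deg) [ 0.08  0.03 -0.  ]
```

Force is about −1 N, roughly the cap's weight alone, so the cap is free and the jar isn't lifting. Raising to 2.5 cm above the mouth.

```bash
python3 -m pendant '[{"x":0,"y":0,"z":-0.2,"wx":0,"wy":0,"wz":0},{"x":0,"y":0,"z":-0.4,"wx":0,"wy":0,"wz":0},{"x":0,"y":0,"z":-0.5,"wx":0,"wy":0,"wz":0},{"x":0,"y":0,"z":-0.5,"wx":0,"wy":0,"wz":0},{"x":0,"y":0,"z":-0.4,"wx":0,"wy":0,"wz":0},{"x":0,"y":0,"z":-0.3,"wx":0,"wy":0,"wz":0},{"x":0,"y":0,"z":0,"wx":0,"wy":0,"wz":0},{"x":0,"y":0,"z":0,"wx":0,"wy":0,"wz":0}]'; python3 - <<'E'
from h import *
to([.4697,.1547,.143])
E
```

```text
clock: 23.82
tcp_pos: [0.4704, 0.1559, 0.1387]
tcp_rot: [0.008, 1.0, 0.001, 0.001]
force: [-0.3, -0.1, -1.4]
gripper_width: 0.0621
t 23.82 tcp [0.4704 0.1559 0.1387] hx 179.14 toolz [ 0.0016  0.0016 -1.    ] F [-0.3 -0.1 -1.4] M [0.   0.01 0.07] w 0.0621 q [ 0.19  0.12 -0.43  1.02  0.    0.2 ]
shift cm in tool axes [ 0.07 -0.12 -0.43] level correction wx wy (deg) [ 0.1   0.09 -0.  ]
```

```bash
python3 -m pendant '[{"x":0,"y":0,"z":-0.2,"wx":0.1,"wy":0.1,"wz":0},{"x":0,"y":0,"z":-0.1,"wx":0,"wy":0,"wz":0},{"x":0,"y":0,"z":-0.1,"wx":0,"wy":0,"wz":0},{"x":0,"y":0,"z":0,"wx":0,"wy":0,"wz":0},{"x":0,"y":0,"z":0,"wx":0,"wy":0,"wz":0},{"x":0,"y":0,"z":0,"wx":0,"wy":0,"wz":0},{"x":0,"y":0,"z":0,"wx":0,"wy":0,"wz":0},{"x":0,"y":0,"z":0,"wx":0,"wy":0,"wz":0}]'; python3 - <<'E'
from h import *
to([.4697,.1547,.143])
p,d=bot.grab_frame('side'); cv2.imwrite('pics/s13.png',cv2.resize(p[180:330,220:380],None,fx=4,fy=4,interpolation=cv2.INTER_CUBIC))
c=bot.camera_info('wrist'); p,d=bot.grab_frame('wrist'); cv2.imwrite('pics/w13.png',p);np.savez('pics/w13.npz',d=d,**c)
p,d=bot.grab_frame('top'); cv2.imwrite('pics/t13.png',p)
E
```

```text
clock: 24.48
tcp_pos: [0.4698, 0.1558, 0.1424]
tcp_rot: [0.008, 1.0, -0.0, -0.001]
force: [0.2, 0.4, -0.3]
gripper_width: 0.0622
t 24.48 tcp [0.4698 0.1558 0.1424] hx 179.13 toolz [-1.8e-03 -6.0e-04 -1.0e+00] F [ 0.2  0.4 -0.3] M [-0.   -0.01  0.01] w 0.0622 q [ 0.19  0.12 -0.42  1.04 -0.    0.2 ]
shift cm in tool axes [ 0.01 -0.11 -0.06] level correction wx wy (deg) [-0.03 -0.1   0.  ]
```

View pics/s13.png

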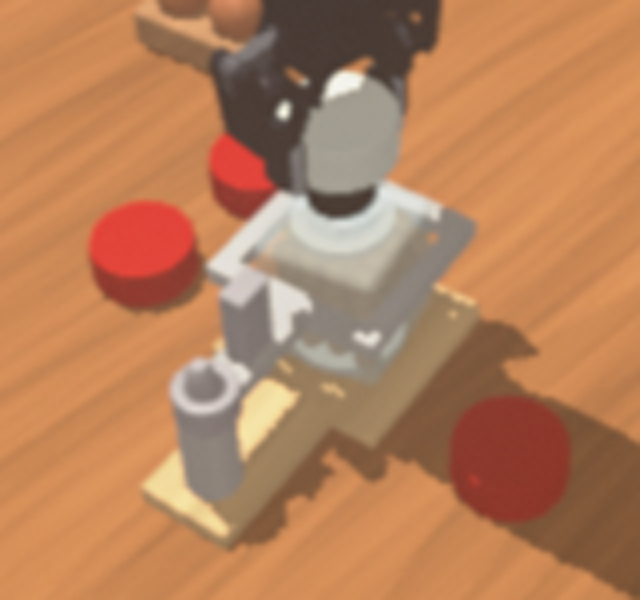

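View pics/w13.png

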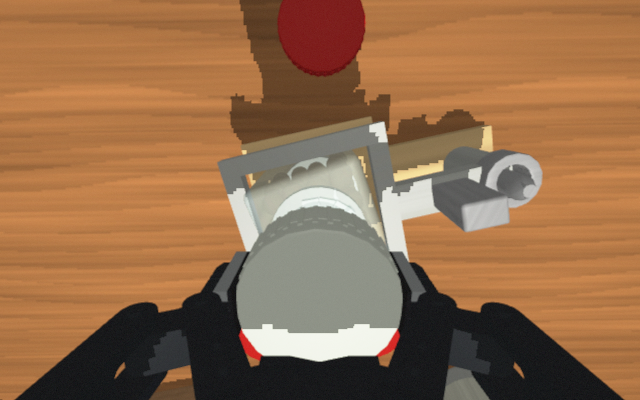

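View pics/t13.png

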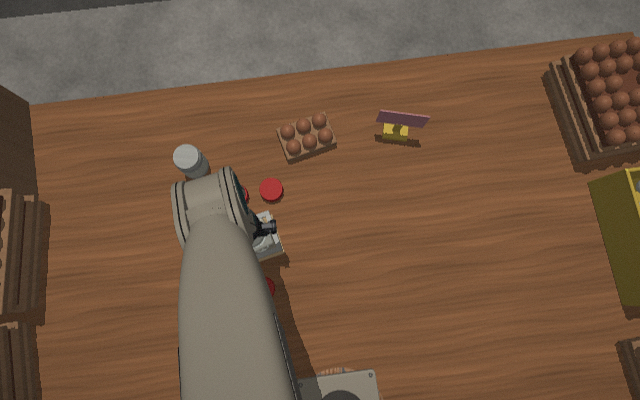

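Side view: the cap, at (350,130), is level and clear of the jar with the dark mouth visible under it. The brace is on its pin, and in the top view the tin, eggs and sign are where they were. Depth check of the heights next.

```bash
python3 - <<'E'
from h import *
c=dict(np.load('pics/w13.npz')); d=c['d']
def pt(u,v):
    z=d[v,u]; return R.from_quat(c['rotation']).apply([(u-c['mtx'][0,2])/c['mtx'][0,0]*z,(v-c['mtx'][1,2])/c['mtx'][1,1]*z,z])+c['xyz']
for n,u,v in [('cap',320,250),('cap',320,325),('cap',265,290),('cap',375,290),('ring',490,180),('ring',536,180),('frame',230,180),('frame',375,131),('tail',415,197),('jartop',270,215),('jartop',340,172),('seal',320,196)]: print(n,pt(u,v).round(4))
a=cv2.imread('pics/top0.png');b=cv2.imread('pics/t13.png'); df=cv2.absdiff(a,b).max(2)
for n,(x0,y0,x1,y1) in dict(tin=(172,145,200,168),egg=(275,112,338,162),sign=(372,105,432,146)).items(): print(n,df[y0:y1,x0:x1].mean(),df[y0:y1,x0:x1].max())
E
```

```text
cap [0.4462 0.1555 0.1807]
cap [0.4772 0.1551 0.1812]
cap [0.4622 0.1348 0.1805]
cap [0.4622 0.1755 0.1815]
ring [0.4415 0.2611 0.0909]
ring [0.4418 0.2893 0.0915]
frame [0.4406 0.0978 0.0835]
frame [0.4112 0.1901 0.0833]
tail [0.4542 0.2182 0.0819]
jartop [0.4594 0.1249 0.0997]
jartop [0.4337 0.1677 0.0985]
seal [0.4425 0.1557 0.1198]
tin 2.951863354037267 9
egg 3.6552380952380954 21
sign 3.6670731707317072 17
```

```bash
python3 -c "
from rig import bot
print(bot.close_job())"
```

```text
the job is handed in; nothing more can be done
None
```

I fitted the brace over the jar, let go of it, then unscrewed the cap and handed the job in at about 24.6 s with the cap still held above the jar.

- **Brace:** before I went for the cap, the ring top measured 0.0906 m against an expected 0.090 m. The frame top measured 0.0823 m against 0.082 m. At the end the ring read about 0.091 m and the frame 0.082–0.0835 m, so it still looks seated. It shifted slightly within its play while the cap was turning.
- **Cap turn:** the gripper turned 77.7° anticlockwise. The turning moment was about 0.3 to 0.4 N m and the grip width stayed at 62 mm. During the lift the force varied from +2.6 to −1.8 N, nowhere near the jar's 8 N, so the jar did not come up with the cap.
- **Cap at the end:** its top is at about 0.181 m, so its rim is about 2.5 cm above the jar's mouth. It is level to within about 0.1–0.3°, and the jar's shoulder is still at its standing height (0.099 m).
- **Things nearby:** the tin, egg box and sign show no change between the first and last top pictures.

**Not checked:**
- The seal joint could not be read. I took it from the gripper turn less the brace's roughly 7° of play, which assumes the cap did not slip in the grip.
- I did not measure how far the jar itself turned.

No check failed. One seal depth reading gave 0.120 m; it most likely landed on the jar's neck below the mouth, so I did not use it.

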